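# Clamp the bar blanks in the ratchet fixture

## Task

Flip the pawl lever on the ratchet handle so that it drives the other way, and swing the handle back and forth to open the jaw of the clamping fixture; then lay every square bar from the stock tray flat on the bed, side by side, lengthways between the jaw and the stop bar. When all the bars are in, flip the pawl lever back and ratchet the jaw shut until the bars are clamped tight, end to end, square and flat on the bed, and leave the pawl in its clamping position. Move the jaw by its ratchet handle only, never by pushing it, and leave the other things on the bench where they are.

Things in the scene. Friction and masses are not known exactly. Their poses are not given: they have to be found in the camera images.
- fixture: Clamping fixture, fixed to the bench: green base plate, x -110 to 110, y -240 to 130 mm, 25 mm thick; origin on the bench. Its top is the bed. Steel strips 12 mm high edge the bed at x = -106 and +106 mm (204 mm free between). The stop bar lies across the +y end, the jaw faces it, a green gearbox with the ratchet on top stands at the -y end. +z is up.
- stop: Steel stop bar fixed on the bed, 190 mm (x) by 24 mm (y) by 34 mm high, axes parallel to the fixture's; pinned at a different place each start. Origin: centre of its underside, which is on the bed. Its clamping face looks to -y, 12 mm from the origin.
- jaw: Sliding steel jaw, 190 (x) by 24 (y) by 34 mm high. Origin: middle of the lower edge of its clamping face, which looks to the stop (+y); its metal is on the -y side. Gap jaw to stop = y distance of origins - 12 mm; starts at 30 to 60 mm, can exceed 115 mm. Geared 16 mm per rad of the ratchet wheel, anticlockwise from above opens. Spring-backed: gives 5 mm at 25 N. Never push it directly.
- pivot (a point): Point on the vertical axis of the ratchet (handle and ratchet wheel turn about it), at the top of the handle's flat bar, 104 mm above the bench; 70 mm to -x and 165 mm to -y of the fixture's origin.
- handle (a joint): Ratchet handle angle, rad; 0 = pointing along the fixture's +x, positive anticlockwise seen from above; end stops -0.95 and 0.35. Flat steel bar 24 mm wide with a black knob. Driving takes about 5 N at the knob (more once the jaw clamps), clicking back 1 to 2 N; it stays where left. After each reversal it runs empty for up to 0.4 rad (16 teeth): use long strokes.
- handle_grip (a point): Grip point of the handle's black upright knob: a cylinder of 26 mm diameter, 160 mm from the ratchet axis, from 104 to 154 mm above the bench. The point is on its axis, 130 mm above the bench.
- pawl (a joint): Brass direction lever on the handle, rad, relative to it; 0 = outward along it, positive anticlockwise from above, stops -0.6 and 0.6, stays where left (1 to 2 N at its post). Its axis is 40.6 mm out from the ratchet axis. Over 0.45: anticlockwise swings drive (open). Under -0.45 (start): clockwise swings drive (close). A flip drags the handle up to 0.15 rad; it jams if that is at an end stop.
- pawl_post (a point): The dark upright post near the free end of the direction lever: 14 mm diameter, 55 mm from the lever's own axis, standing free from 112 to 148 mm above the bench. The point is on its axis, 134 mm above the bench.
- tray: Stock tray, fixed to the bench: grey open box 236 mm (x) by 206 mm (y) by 12 mm high with 4 mm walls and a 4 mm floor (so the walls stand 8 mm above the floor), divided by one wall across each way into four compartments (about 112 by 97 mm) as high as the rim. Origin: centre of its underside.
- bar1: Square aluminium bar blank, 90 mm long (its x) by 30 by 30 mm, 0.22 kg; origin at its centre. Two or three of the four bars are there (the absent ones read None), each flat in a compartment of the tray, lengthways about along the tray's x.
- bar2: Square aluminium bar blank, 90 mm long (its x) by 30 by 30 mm, 0.22 kg; origin at its centre. Two or three of the four bars are there (the absent ones read None), each flat in a compartment of the tray, lengthways about along the tray's x.
- bar3: Square aluminium bar blank, 90 mm long (its x) by 30 by 30 mm, 0.22 kg; origin at its centre. Two or three of the four bars are there (the absent ones read None), each flat in a compartment of the tray, lengthways about along the tray's x.
- bar4: Square aluminium bar blank, 90 mm long (its x) by 30 by 30 mm, 0.22 kg; origin at its centre. Two or three of the four bars are there (the absent ones read None), each flat in a compartment of the tray, lengthways about along the tray's x.
- spanner: Open spanner lying between tray and fixture; not part of the job, leave it alone (moved by more than 30 mm is a failure).
- hammer: Hammer beyond the fixture; not part of the job, leave it alone (moved by more than 30 mm is a failure).
- blue_jar: Small jar with a dark cap; not part of the job, leave it alone (moved by more than 30 mm is a failure).
- swarf_cup: Steel cup, 80 mm high; not part of the job, leave it alone (moved by more than 30 mm is a failure).
- chip_brush: Brush, 200 mm; not part of the job, leave it alone (moved by more than 30 mm is a failure).
- chuck_key: T-shaped chuck key; not part of the job, leave it alone (moved by more than 30 mm is a failure).
- offcut: Round steel offcut, 48 mm diameter, 45 mm high, standing; not part of the job, leave it alone (moved by more than 30 mm is a failure).
Mind the look-alikes: they are no part of the job. Leave any green or orange look-alike of the bar3 alone.

How it is judged (in metres and radians):
On the way, in this order (a step that is already met when the one before it is completed fails the run):
1. the pawl lever is flipped to its opening position (value of joint pawl above 0.45 rad), for 0.2 s.
2. the jaw is opened wide enough for the 90 mm bars (y of jaw in the frame of stop below -0.106 m), for 0.2 s.
3. every bar lies flat on the bed, lengthways between the jaw and the stop (x of bar1 in the frame of stop between -0.09 and 0.09 m and y of bar1 in the frame of stop between -0.115 and -0.05 m and z of bar1 in the frame of stop between 0.011 and 0.019 m and angle between the x axis of each of bar1, bar2, bar3, bar4 and the y axis of stop, either way round below 0.35 rad and x of bar2 in the frame of stop between -0.09 and 0.09 m and y of bar2 in the frame of stop between -0.115 and -0.05 m and z of bar2 in the frame of stop between 0.011 and 0.019 m and x of bar3 in the frame of stop between -0.09 and 0.09 m and y of bar3 in the frame of stop between -0.115 and -0.05 m and z of bar3 in the frame of stop between 0.011 and 0.019 m and x of bar4 in the frame of stop between -0.09 and 0.09 m and y of bar4 in the frame of stop between -0.115 and -0.05 m and z of bar4 in the frame of stop between 0.011 and 0.019 m), for 0.2 s.
At the end, for the whole second after the job is handed in: Every bar present lies flat and at rest on the bed, within 90 mm of the stop's middle sideways, square within 0.06 rad, its end within 5 mm of the stop's face; the gap jaw to stop is under 91.5 mm, the jaw presses on the bars (over 2 N) and the pawl is in its clamping position (below -0.45 rad) (x of bar1 in the frame of stop between -0.09 and 0.09 m and y of bar1 in the frame of stop between -0.062 and -0.052 m and z of bar1 in the frame of stop between 0.011 and 0.019 m and angle between the x axis of each of bar1, bar2, bar3, bar4 and the y axis of stop, either way round below 0.06 rad and linear speed of each of bar1, bar2, bar3, bar4 below 0.01 m/s and x of bar2 in the frame of stop between -0.09 and 0.09 m and y of bar2 in the frame of stop between -0.062 and -0.052 m and z of bar2 in the frame of stop between 0.011 and 0.019 m and x of bar3 in the frame of stop between -0.09 and 0.09 m and y of bar3 in the frame of stop between -0.062 and -0.052 m and z of bar3 in the frame of stop between 0.011 and 0.019 m and x of bar4 in the frame of stop between -0.09 and 0.09 m and y of bar4 in the frame of stop between -0.062 and -0.052 m and z of bar4 in the frame of stop between 0.011 and 0.019 m and y of jaw in the frame of stop above -0.1035 m and value of joint pawl below -0.45 rad and contact force between jaw and anything else above 2 N); the robot touches nothing.
It fails at once if a bystander is moved more than 30 mm (distance of any of spanner, hammer, blue_jar, swarf_cup, chip_brush, chuck_key, offcut from where it was at the start of the episode above 0.03 m).
It fails at once if the jaw is pushed directly with more than 20 N (contact force between any of the fingers, the arm and jaw above 20 N).
Of bar1, bar2, bar3, bar4 only 2 to 3 are there at a start; the rules pass over those that are not, and their reading is None.
At some moment in a run one of bar1, bar2, bar3, bar4 may be knocked a few centimetres aside while the robot is not near it.
Once in a run the grip may slacken for a moment while it holds something.
It also fails if it takes over 210 s, if anything falls off the work surface, if the arm or the gripper's body presses on something with over 40 N, if the wrist force passes 120 N, or if a joint passes its speed limit or range.

## Robot

A 6-joint arm with a two-finger parallel gripper is mounted at the origin on the work surface. World frame = base frame: x ahead of the robot, y to its left, z up, the work surface at z = 0. Lengths are in mm, angles in rad, forces in N, time in s.
With the tool pointing down it reaches from about 250 to 800 mm from the base axis. Payload 8.5 kg.
Tool frame: the origin (TCP) lies midway between the tips of the shut fingers; the grasp point (between the pads) lies 19 mm behind it; z points along the fingers, y is the line along which they close (so a half turn about z gives the same grasp; the last joint's range is limited). The gripper opens to 85 mm and grips with 20 to 120 N. Pads are 22 mm wide; open, the fingers measure 114 mm over their backs; the gripper's body (76 mm by 85 mm) begins 54 mm behind the grasp point. The pads swing forward as they close: fully open they stand 13 mm farther back than shut.
Start: joints at [1.243, 0.238, -0.013, 1.319, 0, 1.571], TCP at [169.013, 497.004, 231.276] pointing down, gripper open.
Joint ranges: [-2.66, 2.66], [-1.03, 1.9], [-1.14, 1.46], [-1.82, 2.27], [-1.45, 1.34], [-3.14, 3.14]. Speed limits (rad/s): [2.22, 2.22, 2.79, 3.14, 3.14, 3.14].

## Interface

Orientations are given as a 3x3 rotation matrix whose columns are the frame's x, y, z axes.
In Python, from plant import robot gives the robot as it stands.
- The arm moves only by the tool carry_out, never from a script. Its argument "moves" is a list of rows, each a list of 5 numbers: the closure, from -1 (fully open) to 1 (shut), then the shift along the tool's x, y, z in mm, then the turn about the tool's z in rad. A call has 1 to 10 rows; each row is the pose to reach, as a shift and turn from the pose commanded when the call began, along the tool's axes at that moment; what a row does not reach only later rows make up. A row lasts 1/8 s, in which the tool goes at most 62.5 mm and 10.7 degrees, less where a joint would pass 70% of its speed; a pose out of reach is approached as far as the arm can. A call with a gripper value outside its range is refused whole. The fingers move at their own pace and stop on an object; "force" is the grip in N (left out, the last holds). Time passes only in rows, so rows that repeat a pose let the fingers close. It gives the time, the measured TCP pose, the force, the opening and the grip force at its end, in the units of the state.
- robot.read_state(): the state, without advancing time (a new reading comes with each control period).
- robot.camera(name): name is "side" or "top"; returns a dict with "image" (400x640x3 uint8, red, green, blue), "intrinsics" (3x3 intrinsics, pixels), "k1" (the pictures are not rectified: a ray, as slopes to the right and down, at radius r is drawn at 1 + k1 r^2 times it, then the intrinsics apply), "pose" (4x4, takes a point from camera to world coordinates). Camera axes: x right, y down, z forward; pixel columns grow to the right and rows downward; lengths in mm; the calibration is good to about 2 mm. A picture is of the moment at which its call begins. There is no depth.
- robot.close_job(): hands the job in; it is judged then, once.
Trained networks look in a picture, given as the dict that the camera call returned (one of the last four; its "shot" number tells which), for a name from the list of things; names that differ only in an ending like _2 or _b are one class to them, and where a whole thing is asked for, a point or a joint stands for the part that bears it (a point fixed in the world has none). Each returns a list of dicts, best first, with "conf" (0 to 1); they miss things now and then, are a little off and sometimes report something else, mostly with a low value. They report only what shows in the picture. A call takes as long as a camera call. They do not tell look-alikes from the thing itself.
- robot.search_frame(picture, thing): "location" ([x, y, z] in mm, in the coordinates of the camera as it stood for that picture, good to about 4 mm: the middle of the surface that is visible of it).
- robot.outline_of(picture, thing): "mask" (400x640 bool, what is visible of it).
- robot.mark_of(picture, thing): "location" ([x, y, z] in mm, in the coordinates of the camera as it stood for that picture, good to about 4 mm: a listed point, or the origin of a listed thing).
The state is a dict: "time": time; "joint_pos": joint angles; "joint_vel": joint speeds; "effort": joint torques, N m; "tool_pos": TCP position; "tool_rot": TCP orientation; "wrist_force": force on the tool from outside, world axes, zero at the start; "torque": the same for the moment, N m; "width": opening from 0.0 (shut) to 1.0 (fully open); "gripper_force": force on a finger pad.
Only numpy, scipy, OpenCV 4.12 (cv2) and the standard library are available. Lean on these libraries where they do the work, as an engineer would, in place of code of your own. Each camera call takes 0.05 s, during which the arm holds its last target. There are 200 camera calls.

## Working session

There is one attempt and no reset: what is moved stays moved. The work goes in short steps, Python scripts to look and compute and a tool call to move; the robot and the scene stay as the last step left them, time stands still between calls to the robot, and variables do not carry over. Pictures are saved under pics/ and viewed, at most 14 in all, crops included, and the job is handed in when it is done.

Besides the shell and the picture viewer there is one more tool, called as a command line: name --pt "numbers of a row" for each row, then --argument value for the rest. carry_out: Moves the arm, as the interface text tells. Its arguments: {"type":"object","properties":{"moves":{"type":"array"},"force":{"type":"number"}},"required":["moves"]}

```bash
ls; mkdir -p pics; cat > h.py <<'E'
import numpy as np, cv2
from plant import robot
def w(pic,p): return (pic["pose"]@np.r_[p,1])[:3]
def look(cams=("top","side"),marks=(),finds=()):
    out={}
    for c in cams:
        p=robot.camera(c); out[c]=p
        for kind,names in (("mark",marks),("find",finds)):
            for n in names:
                r=(robot.mark_of if kind=="mark" else robot.search_frame)(p,n)
                print(c,kind,n,[(np.round(w(p,d["location"]),0).tolist(),round(d["conf"],2)) for d in r[:4]])
    return out
def save(p,name,box=None,s=1):
    im=p["image"]
    if box: im=im[box[1]:box[3],box[0]:box[2]]
    im=cv2.resize(im,None,fx=s,fy=s,interpolation=cv2.INTER_CUBIC) if s!=1 else im
    cv2.imwrite("pics/"+name,im[:,:,::-1])
def proj(pic,P):
    q=np.linalg.inv(pic["pose"])@np.r_[P,1]; a=q[:2]/q[2]; a=a*(1+pic["k1"]*(a@a))
    K=pic["intrinsics"]; return np.round([K[0,0]*a[0]+K[0,2],K[1,1]*a[1]+K[1,2]],0)
def onplane(pic,uv,z):
    K=pic["intrinsics"]; d=np.array([(uv[0]-K[0,2])/K[0,0],(uv[1]-K[1,2])/K[1,1]]); a=d.copy()
    for _ in range(20): a=d/(1+pic["k1"]*(a@a))
    R=pic["pose"][:3,:3]; o=pic["pose"][:3,3]; r=R@np.r_[a,1]; return o+r*(z-o[2])/r[2]
E
python3 - <<'E'
from h import *
s=robot.read_state(); print(s["time"],s["tool_pos"],np.round(s["tool_rot"],3).tolist())
o=look(marks=["fixture","stop","jaw","pivot","handle_grip","pawl_post","tray","bar1","handle","spanner"])
for c in o: save(o[c],c+"0.png"); print(c,np.round(o[c]["pose"],2).tolist(),o[c]["k1"])
print(robot.read_state()["time"])
E
```

```text
pics
0.0 [168.90748943 496.62769882 230.67223444] [[-0.947, 0.322, -0.0], [0.322, 0.947, -0.001], [0.0, -0.001, -1.0]]
top mark fixture [([533.0, 215.0, -3.0], 0.66)]
top mark stop [([527.0, 291.0, 20.0], 0.69)]
top mark jaw [([536.0, 229.0, 25.0], 0.72), ([473.0, -488.0, 1.0], 0.71)]
top mark pivot [([477.0, 47.0, 105.0], 0.87)]
top mark handle_grip [([630.0, 10.0, 129.0], 0.76), ([792.0, -58.0, -3.0], 0.59)]
top mark pawl_post [([554.0, -1.0, 133.0], 0.43)]
top mark tray [([513.0, -270.0, 0.0], 0.64)]
top mark bar1 [([216.0, -357.0, 15.0], 0.91), ([566.0, -314.0, 18.0], 0.76), ([298.0, -263.0, 12.0], 0.69), ([451.0, -231.0, 21.0], 0.62)]Traceback (most recent call last):
  File "<stdin>", line 3, in <module>
  File "h.py", line 10, in look
    r=(robot.mark_of if kind=="mark" else robot.search_frame)(p,n)
ValueError: it knows: bar, blue_jar, chip_brush, chuck_key, fixture, hammer, handle_grip, jaw, offcut, pawl_post, pivot, spanner, stop, swarf_cup, tray
```

```bash
python3 - <<'E'
from h import *
o=look(marks=["fixture","stop","jaw","pivot","handle_grip","pawl_post","tray","bar1"])
for c in o: save(o[c],c+"0.png"); print(c,np.round(o[c]["pose"],2).tolist(),o[c]["k1"])
for P in ([216,-357,15],[566,-314,18],[298,-263,12],[451,-231,21]): print(proj(o["top"],P))
print(robot.read_state()["time"])
E
```

```text
top mark fixture [([531.0, 214.0, -1.0], 0.67)]
top mark stop [([527.0, 293.0, 22.0], 0.97), ([536.0, 229.0, 26.0], 0.64), ([564.0, -317.0, 17.0], 0.15)]
top mark jaw [([534.0, 231.0, 26.0], 0.64)]
top mark pivot [([475.0, 46.0, 103.0], 0.73)]
top mark handle_grip [([632.0, 11.0, 131.0], 0.79)]
top mark pawl_post [([556.0, -2.0, 132.0], 0.45)]
top mark tray [([514.0, -273.0, -0.0], 0.64)]
top mark bar1 [([300.0, -262.0, 12.0], 0.85), ([564.0, -317.0, 19.0], 0.69), ([453.0, -228.0, 20.0], 0.67), ([327.0, -115.0, 12.0], 0.6)]
side mark fixture [([538.0, 217.0, -2.0], 0.92), ([529.0, 293.0, 22.0], 0.61)]
side mark stop [([512.0, -273.0, 1.0], 0.56)]
side mark jaw [([531.0, 231.0, 25.0], 0.69)]
side mark pivot [([476.0, 48.0, 103.0], 0.82)]
side mark handle_grip [([636.0, 12.0, 137.0], 0.94), ([796.0, -56.0, 5.0], 0.59)]
side mark pawl_post [([513.0, -275.0, -0.0], 0.71), ([553.0, -2.0, 138.0], 0.58)]
side mark tray [([512.0, -274.0, 1.0], 0.56)]
side mark bar1 [([571.0, -317.0, 22.0], 0.83), ([302.0, -264.0, 16.0], 0.77), ([450.0, -229.0, 26.0], 0.76), ([218.0, -356.0, 17.0], 0.65)]
top [[0.0, -0.99, 0.15, 333.57], [-1.0, -0.0, 0.0, 7.83], [-0.0, -0.15, -0.99, 1356.91], [0.0, 0.0, 0.0, 1.0]] -0.07547866497343039
side [[0.9, -0.31, 0.31, 27.06], [-0.44, -0.63, 0.64, -964.46], [-0.0, -0.71, -0.7, 1204.61], [0.0, 0.0, 0.0, 1.0]] -0.012480732943755648
[429. 291.]
[413. 184.]
[399. 266.]
[389. 219.]
1.35
```

View pics/top0.png

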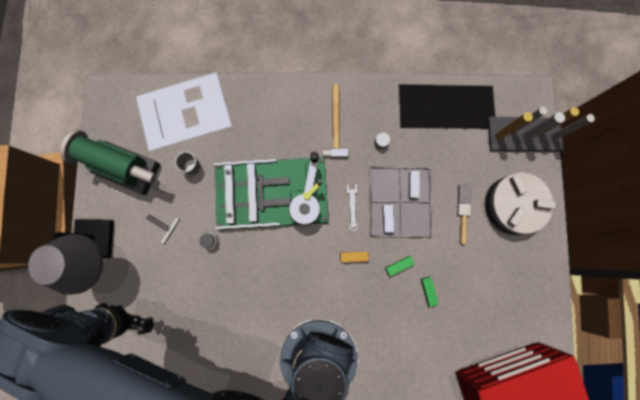

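View pics/side0.png

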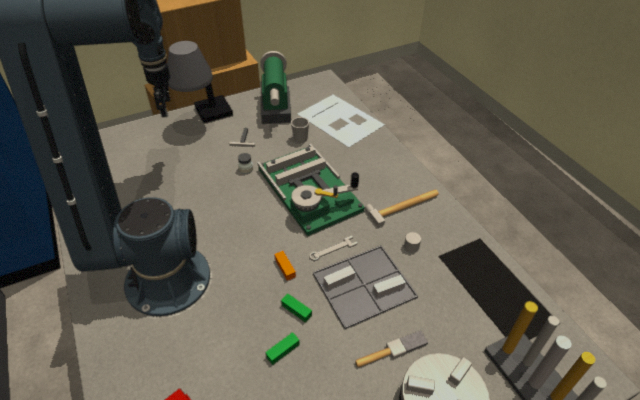

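The tray holds two silver bars, at about (415,184) and (389,219) in the top view. Things that could be taken for bars: orange (354,257), green (400,266) and (429,291), and the chuck jaws at (520,205). By the description I choose the two silver ones inside the tray. The handle knob is at (314,156), the yellow pawl lever at (312,190), the jaw at (252,192) and the stop at (229,194).

```bash
cat >> h.py <<'E'
def rect(pic,thing,z,near=None,i=0):
    "min-area rectangle, on plane z, of the mask: centre, long-axis angle, sizes"
    r=robot.outline_of(pic,thing); out=[]
    for d in r:
        m=d["mask"].astype(np.uint8); cs,_=cv2.findContours(m,cv2.RETR_EXTERNAL,cv2.CHAIN_APPROX_NONE)
        if not cs: continue
        c=max(cs,key=cv2.contourArea)[:,0,:]
        P=np.array([onplane(pic,u,z)[:2] for u in c],np.float32)
        b=cv2.boxPoints(cv2.minAreaRect(P)); e=b[1]-b[0]; f=b[2]-b[1]
        if np.linalg.norm(f)>np.linalg.norm(e): e,f=f,e
        a=np.arctan2(e[1],e[0]); a=(a+np.pi/2)%np.pi-np.pi/2
        out.append((np.round(b.mean(0),1).tolist(),round(float(a),3),round(float(np.linalg.norm(e))),round(float(np.linalg.norm(f))),round(d["conf"],2)))
    return out
E
python3 - <<'E'
from h import *
p=robot.camera("top"); q=robot.camera("side")
for t,z in (("stop",59),("jaw",59),("fixture",30),("tray",12),("bar",34)): print(t,rect(p,t,z))
for c in (p,q):
  for t in ("pivot","handle_grip","pawl_post"): print(t,[(np.round(w(c,d["location"])).tolist(),round(d["conf"],2)) for d in robot.mark_of(c,t)[:2]])
save(p,"crop1.png",(205,145,445,245),3.3)
E
```

```text
stop [([528.2000122070312, 288.5], 0.066, 187, 33, 0.84)]
jaw [([533.2999877929688, 213.89999389648438], 0.098, 184, 34, 0.76), ([627.2999877929688, 433.70001220703125], 0.813, 88, 67, 0.54)]
fixture [([543.9000244140625, 158.5], -1.5, 366, 238, 0.71), ([450.79998779296875, -225.3000030517578], 0.003, 88, 36, 0.43)]
tray [([509.20001220703125, -273.6000061035156], 0.001, 243, 209, 0.72), ([471.5, -486.20001220703125], -0.048, 195, 41, 0.27)]
bar [([450.5, -225.89999389648438], -0.02, 89, 33, 0.82), ([298.6000061035156, -258.8999938964844], -1.091, 95, 35, 0.79), ([327.70001220703125, -113.80000305175781], -1.569, 90, 29, 0.76), ([217.10000610351562, -353.8999938964844], 0.249, 94, 35, 0.69), ([563.2000122070312, -314.8999938964844], -0.033, 92, 33, 0.61), ([485.1000061035156, -107.19999694824219], -0.008, 151, 36, 0.33)]
pivot [([471.0, 49.0, 104.0], 0.64)]
handle_grip []
pawl_post [([558.0, -1.0, 133.0], 0.62), ([470.0, -486.0, -0.0], 0.28)]
pivot [([474.0, 48.0, 103.0], 0.98)]
handle_grip [([636.0, 14.0, 134.0], 0.9), ([474.0, -483.0, -3.0], 0.74)]
pawl_post [([552.0, 1.0, 141.0], 0.69)]
```

View pics/crop1.png

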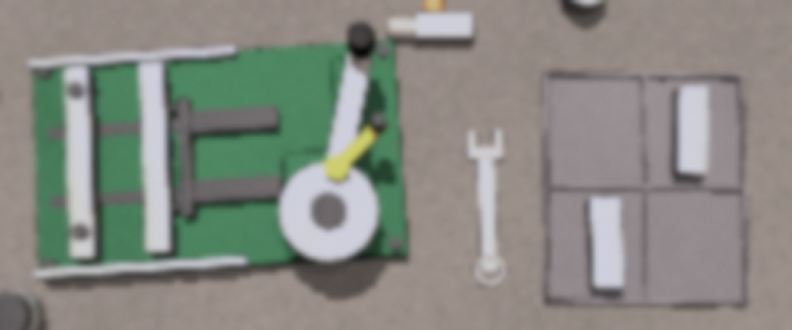

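The crop confirms the two silver bars in the tray at about (692,130) and (606,244), and the pawl post at (378,122) beside the handle. I go above the post with the closing axis across the handle.

carry_out --pt "0 -524 -348 10 -0.106" --pt "0 -524 -348 10 -0.106" --pt "0 -524 -348 10 -0.106" --pt "0 -524 -348 10 -0.106" --pt "0 -524 -348 10 -0.106" --pt "0 -524 -348 10 -0.106" --pt "0 -524 -348 10 -0.106" --pt "0 -524 -348 10 -0.106" --pt "0 -524 -348 10 -0.106" --pt "0 -524 -348 10 -0.106"

```text
time: 3.25
tool_pos: [551.7, 0.2, 221.5]
tool_rot: [[-0.975, 0.22, 0.001], [0.22, 0.975, 0.0], [-0.001, 0.0, -1.0]]
wrist_force: [0.8, 1.6, 0.2]
width: 0.499
gripper_force: 0.0
```

```bash
cat >> h.py <<'E'
def sh(T,yaw=None,src=None):
    "shift in tool axes from the present (or given) TCP to world point T; yaw=angle of tool y axis in world"
    s=robot.read_state(); R=s["tool_rot"]; p=s["tool_pos"] if src is None else src
    d=R.T@(np.array(T,float)-p); y=np.arctan2(R[1,1],R[0,1])
    return np.round(d,1).tolist(), None if yaw is None else round(-((yaw-y+np.pi/2)%np.pi-np.pi/2),3)
def st():
    s=robot.read_state(); R=s["tool_rot"]
    print(round(s["time"],2),np.round(s["tool_pos"],1),"yaw",round(float(np.arctan2(R[1,1],R[0,1])),3),"w",round(s["width"]*85,1),"g",round(float(np.max(s["gripper_force"])),1),"F",np.round(s["wrist_force"],1))
E
python3 -c "
from h import *
st(); print(sh([553,-1,180],1.349))
o=look(('side',),('pawl_post','handle_grip','pivot')); save(o['side'],'s1.png',(240,130,400,250),4)"
```

```text
3.25 [5.517e+02 2.000e-01 2.215e+02] yaw 1.349 w 42.4 g 0.0 F [0.8 1.6 0.2]
([-1.5, -0.9, 41.5], np.float64(-0.0))
side mark pawl_post [([556.0, -1.0, 140.0], 0.64)]
side mark handle_grip [([634.0, 14.0, 134.0], 0.69)]
side mark pivot [([475.0, 47.0, 106.0], 0.7), ([535.0, 216.0, -0.0], 0.69), ([630.0, 436.0, 1.0], 0.32)]
```

View pics/s1.png

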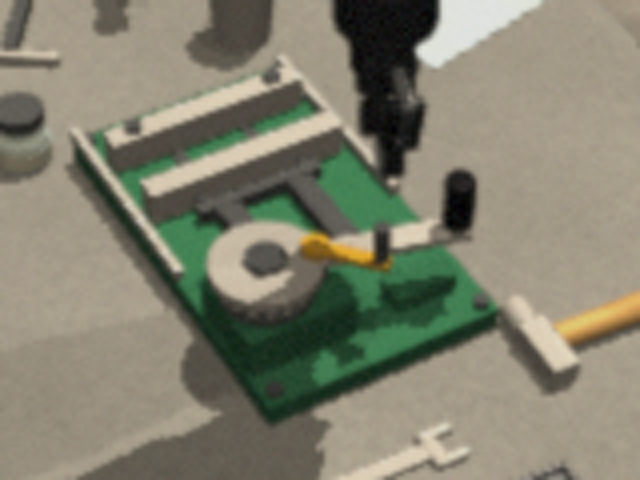

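The gripper tip (390,175) hangs straight above the post (383,240). Descend and close on the post.

carry_out --pt "0 -2 -1 50 0" --pt "0 -2 -1 100 0" --pt "0 -2 -1 105 0" --pt "1 -2 -1 105 0" --pt "1 -2 -1 105 0" --pt "1 -2 -1 105 0" --pt "1 -2 -1 105 0" --pt "1 -2 -1 105 0" --force 40

```text
time: 4.45
tool_pos: [553.5, 1.0, 118.4]
tool_rot: [[-0.976, 0.22, 0.004], [0.22, 0.976, 0.001], [-0.003, 0.001, -1.0]]
wrist_force: [-1.2, 2.2, 8.6]
width: 0.153
gripper_force: 39.7
```

```bash
python3 -c "
from h import *
st()
ax=np.array([513.6,39]);s0=robot.read_state()['tool_pos']
for r in (-.6,-.4,-.2,0,.2,.4,.6,.65): print(r,np.round(ax+55*np.array([np.cos(r-.222),np.sin(r-.222)])),sh([*(ax+55*np.array([np.cos(r-.222),np.sin(r-.222)])),s0[2]])[0])"
```

```text
4.45 [553.5   1.  118.4] yaw 1.349 w 13.0 g 39.7 F [-1.2  2.2  8.6]
-0.6 [551.  -1.] [1.9, -2.8, -0.0]
-0.4 [558.   7.] [-3.4, 6.8, 0.0]
-0.2 [564.  16.] [-6.6, 17.3, 0.0]
0 [567.  27.] [-7.7, 28.3, 0.1]
0.2 [569.  38.] [-6.6, 39.2, 0.1]
0.4 [568.  49.] [-3.4, 49.7, 0.1]
0.6 [565.  59.] [1.9, 59.3, 0.1]
0.65 [564.  62.] [3.5, 61.5, 0.1]
```

carry_out --pt "1 -3 7 -2 0" --pt "1 -6 14 -2 0" --pt "1 -7 21 -2 0" --pt "1 -8 28 -2 0" --pt "1 -7 36 -2 0" --pt "1 -6 43 -2 0" --pt "1 -4 50 -2 0" --pt "1 -1 56 -2 0" --pt "1 2 61 -2 0" --pt "1 4 66 -2 0"

```text
time: 5.7
tool_pos: [567.2, 66.3, 119.2]
tool_rot: [[-0.975, 0.22, 0.008], [0.22, 0.975, -0.0], [-0.008, 0.001, -1.0]]
wrist_force: [16.6, -2.8, -6.8]
width: 0.146
gripper_force: 39.8
```

```bash
python3 -c "
from h import *
st()
o=look(('top','side'),('pawl_post','handle_grip')); save(o['side'],'s2.png',(270,150,390,230),5)"
```

```text
5.7 [567.2  66.3 119.2] yaw 1.349 w 12.4 g 39.8 F [16.6 -2.8 -6.8]
top mark pawl_post []
top mark handle_grip []
side mark pawl_post [([568.0, 66.0, 137.0], 0.66)]
side mark handle_grip [([627.0, 109.0, 135.0], 0.73), ([632.0, 435.0, 1.0], 0.17)]
```

View pics/s2.png

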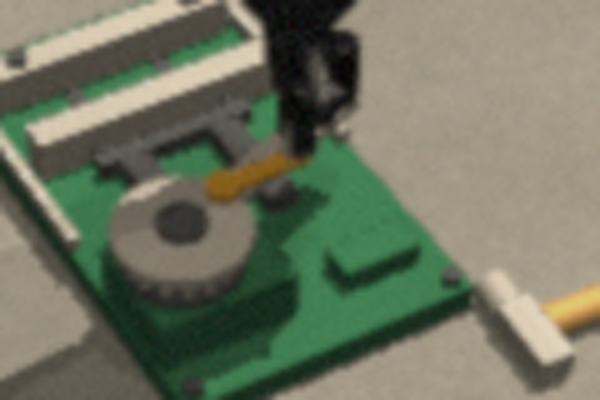

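The side view shows the post gripped at (300,155), but the handle was dragged along to about +0.3. The pinched post turned the handle instead of the lever. I'll cage the post loosely, go back, and push without pinching.

carry_out --pt "0.56 0 0 0 0" --pt "0.56 0 0 0 0" --pt "0.56 0 -8 0 0" --pt "0.56 -1 -16 0 0" --pt "0.56 -2 -24 0 0" --pt "0.56 -3 -32 0 0" --pt "0.56 -4 -38 0 0" --pt "0.56 -4 -43 0 0" --pt "0.56 -4 -43 0 0"

```text
time: 7.12
tool_pos: [557.7, 23.0, 118.5]
tool_rot: [[-0.975, 0.22, 0.001], [0.22, 0.975, 0.001], [-0.0, 0.001, -1.0]]
wrist_force: [3.5, 3.5, 0.5]
width: 0.222
gripper_force: 2.0
```

```bash
python3 -c "
from h import *
st()
o=look(('top','side','side'),('pawl_post','handle_grip'))"
```

```text
7.12 [557.7  23.  118.5] yaw 1.349 w 18.9 g 2.0 F [3.5 3.5 0.5]
top mark pawl_post [([529.0, 220.0, -3.0], 0.3)]
top mark handle_grip []
side mark pawl_post [([567.0, 27.0, 139.0], 0.57), ([639.0, 60.0, 134.0], 0.26)]
side mark handle_grip [([639.0, 61.0, 136.0], 0.84), ([532.0, 230.0, 27.0], 0.35)]
side mark pawl_post [([567.0, 24.0, 139.0], 0.4), ([533.0, 292.0, 24.0], 0.33)]
side mark handle_grip [([638.0, 61.0, 133.0], 0.61)]
```

carry_out --pt "0.56 -2 10 0 0" --pt "0.56 -2 20 0 0" --pt "0.56 -1 28 0 0" --pt "0.56 0 36 0 0" --pt "0.56 4 43 0 0" --pt "0.56 8 50 0 0" --pt "0.56 13 57 0 0" --pt "0.56 19 64 0 0" --pt "0.56 19 66 0 0"

```text
time: 8.7
tool_pos: [552.0, 91.9, 118.2]
tool_rot: [[-0.976, 0.219, -0.002], [0.219, 0.976, -0.001], [0.002, -0.001, -1.0]]
wrist_force: [-4.9, -3.5, 1.7]
width: 0.22
gripper_force: 2.3
```

```bash
python3 -c "
from h import *
st()
o=look(('side','side'),('pawl_post','handle_grip'));save(o['side'],'s3.png',(270,150,390,230),5)"
```

```text
8.7 [552.   91.9 118.2] yaw 1.35 w 18.7 g 2.3 F [-4.9 -3.5  1.7]
side mark pawl_post [([559.0, 89.0, 140.0], 0.62), ([630.0, 435.0, 4.0], 0.41), ([637.0, 79.0, 134.0], 0.33)]
side mark handle_grip [([636.0, 80.0, 136.0], 0.62)]
side mark pawl_post [([560.0, 88.0, 140.0], 0.52)]
side mark handle_grip [([634.0, 79.0, 135.0], 0.94)]
```

View pics/s3.png

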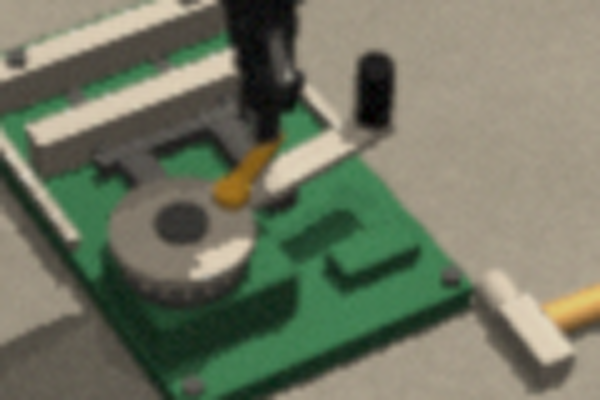

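Lever now points to the other side of the handle (250,165). I give it one more push so it is surely on its stop.

carry_out --pt "0.56 3 3 0 0" --pt "0.56 6 5 0 0" --pt "0.56 9 8 0 0" --pt "0.56 9 8 0 0"

```text
time: 9.5
tool_pos: [546.2, 101.9, 118.5]
tool_rot: [[-0.976, 0.219, 0.0], [0.219, 0.976, 0.0], [0.0, 0.0, -1.0]]
wrist_force: [-1.2, -1.6, 0.3]
width: 0.222
gripper_force: 0.3
```

```bash
python3 -c "
from h import *
st()
o=look(('side','side','top'),('pawl_post','handle_grip','jaw'))"
```

```text
9.5 [546.2 101.9 118.5] yaw 1.35 w 18.8 g 0.3 F [-1.2 -1.6  0.3]
side mark pawl_post [([537.0, 219.0, 0.0], 0.75), ([550.0, 100.0, 137.0], 0.48), ([414.0, 494.0, 2.0], 0.35)]
side mark handle_grip [([636.0, 85.0, 137.0], 0.88), ([528.0, 296.0, 27.0], 0.23)]
side mark jaw [([532.0, 229.0, 26.0], 0.84)]
side mark pawl_post [([552.0, 99.0, 137.0], 0.64)]
side mark handle_grip [([632.0, 84.0, 134.0], 0.57)]
side mark jaw [([532.0, 229.0, 25.0], 0.8)]
top mark pawl_post [([528.0, 293.0, 20.0], 0.67)]
top mark handle_grip [([452.0, -229.0, 18.0], 0.59)]
top mark jaw []
```

carry_out --pt "0.4 -1 -1 0 0" --pt "0.3 -1 -1 -60 0" --pt "-0.4 -40 0 -60 0" --pt "-0.4 -86 1 -60 0" --pt "-0.4 -86 1 -60 0" --pt "-0.4 -86 1 -25 0" --pt "-0.4 -86 1 4 0" --pt "0.25 -86 1 4 0" --pt "0.25 -86 1 4 0" --pt "0.25 -86 1 4 0"

```text
time: 11.35
tool_pos: [631.1, 83.7, 116.0]
tool_rot: [[-0.976, 0.22, 0.002], [0.22, 0.976, 0.0], [-0.002, 0.001, -1.0]]
wrist_force: [0.2, 0.0, 0.5]
width: 0.375
gripper_force: 0.0
```

```bash
python3 -c "
from h import *
st()
o=look(('side','side'),('pawl_post','handle_grip','jaw'))
print([sh([*(np.array([474.5,47.5])+160*np.array([np.cos(h+.075),np.sin(h+.075)])),114])[0] for h in (.155,-.945)])"
```

```text
11.35 [631.1  83.7 116. ] yaw 1.349 w 31.9 g 0.0 F [0.2 0.  0.5]
side mark pawl_post [([550.0, 98.0, 139.0], 0.41), ([412.0, 494.0, -1.0], 0.19)]
side mark handle_grip [([636.0, 85.0, 136.0], 0.64)]
side mark jaw [([530.0, 229.0, 29.0], 0.62)]
side mark pawl_post [([551.0, 96.0, 138.0], 0.61), ([376.0, 362.0, 0.0], 0.43)]
side mark handle_grip [([530.0, 294.0, 22.0], 0.63), ([636.0, 85.0, 134.0], 0.62)]
side mark jaw [([532.0, 227.0, 26.0], 0.58), ([629.0, 436.0, 2.0], 0.26)]
[[0.4, 0.3, 0.6], [16.8, -166.2, 0.6]]
```

carry_out --pt "0.25 -11 -30 0 0" --pt "0.25 -16 -62 0 0" --pt "0.25 -14 -94 0 0" --pt "0.25 -6 -125 0 0" --pt "0.25 4 -146 0 0" --pt "0.25 12 -160 0 0" --pt "0.25 17 -168 0 0" --pt "0.25 17 -168 0 0"

```text
time: 12.75
tool_pos: [576.4, -76.7, 114.5]
tool_rot: [[-0.975, 0.22, -0.0], [0.22, 0.975, -0.0], [0.0, -0.0, -1.0]]
wrist_force: [-0.3, 0.8, -0.3]
width: 0.376
gripper_force: 0.0
```

```bash
python3 -c "
from h import *
st()
o=look(('side','top'),('pawl_post','handle_grip','jaw','stop'))"
```

```text
12.75 [576.4 -76.7 114.5] yaw 1.349 w 32.0 g 0.0 F [-0.3  0.8 -0.3]
side mark pawl_post [([556.0, 2.0, 139.0], 0.62), ([572.0, -315.0, 21.0], 0.62)]
side mark handle_grip [([583.0, -77.0, 133.0], 0.79)]
side mark jaw [([531.0, 228.0, 28.0], 0.67)]
side mark stop [([528.0, 294.0, 24.0], 0.81), ([378.0, 364.0, -1.0], 0.7)]
top mark pawl_post [([556.0, 0.0, 131.0], 0.41)]
top mark handle_grip []
top mark jaw [([534.0, 229.0, 24.0], 0.87)]
top mark stop [([526.0, 292.0, 25.0], 0.91)]
```

carry_out --pt "0.25 -13 21 0 0" --pt "0.25 -26 51 0 0" --pt "0.25 -32 82 0 0" --pt "0.25 -32 114 0 0" --pt "0.25 -26 145 0 0" --pt "0.25 -13 175 0 0" --pt "0.25 -4 189 0 0" --pt "0.25 0 197 0 0" --pt "0.25 0 199 0 0"

```text
time: 14.38
tool_pos: [620.0, 114.6, 114.2]
tool_rot: [[-0.975, 0.222, -0.001], [0.222, 0.975, -0.006], [-0.0, -0.006, -1.0]]
wrist_force: [-1.0, -18.6, 2.6]
width: 0.373
gripper_force: 9.5
```

```bash
python3 -c "
from h import *
st()
o=look(('side','top'),('handle_grip','jaw','stop'))"
```

```text
14.38 [620.  114.6 114.2] yaw 1.347 w 31.7 g 9.5 F [ -1.  -18.6   2.6]
side mark handle_grip [([628.0, 110.0, 133.0], 0.78)]
side mark jaw [([623.0, 109.0, 135.0], 0.24)]
side mark stop [([529.0, 295.0, 23.0], 0.57)]
top mark handle_grip [([471.0, -487.0, -1.0], 0.66)]
top mark jaw [([526.0, 292.0, 19.0], 0.59)]
top mark stop [([529.0, 295.0, 22.0], 0.89)]
```

carry_out --pt "0.25 -13 -23 0 0" --pt "0.25 -26 -53 0 0" --pt "0.25 -32 -84 0 0" --pt "0.25 -32 -116 0 0" --pt "0.25 -26 -147 0 0" --pt "0.25 -13 -177 0 0" --pt "0.25 -4 -191 0 0" --pt "0.25 0 -198 0 0" --pt "0.25 0 -198 0 0"

```text
time: 15.9
tool_pos: [577.0, -75.6, 114.5]
tool_rot: [[-0.975, 0.22, 0.0], [0.22, 0.975, 0.0], [-0.0, 0.0, -1.0]]
wrist_force: [0.1, -0.1, 0.5]
width: 0.374
gripper_force: 0.0
```

```bash
python3 -c "
from h import *
st()
o=look(('side','top'),('pawl_post','handle_grip','jaw','stop'))"
```

```text
15.9 [577.  -75.6 114.5] yaw 1.349 w 31.8 g 0.0 F [ 0.1 -0.1  0.5]
side mark pawl_post [([554.0, 2.0, 137.0], 0.54)]
side mark handle_grip [([584.0, -76.0, 134.0], 0.84), ([559.0, -0.0, 137.0], 0.41)]
side mark jaw [([412.0, 496.0, 4.0], 0.74), ([534.0, 208.0, 28.0], 0.72)]
side mark stop [([414.0, 495.0, -0.0], 0.66), ([530.0, 293.0, 25.0], 0.6)]
top mark pawl_post [([556.0, 2.0, 132.0], 0.42)]
top mark handle_grip []
top mark jaw [([537.0, 209.0, 21.0], 0.7)]
top mark stop [([527.0, 294.0, 23.0], 0.72), ([453.0, -227.0, 21.0], 0.36)]
```

carry_out --pt "0.25 -13 21 0 0" --pt "0.25 -26 51 0 0" --pt "0.25 -32 82 0 0" --pt "0.25 -32 114 0 0" --pt "0.25 -26 145 0 0" --pt "0.25 -13 175 0 0" --pt "0.25 -4 189 0 0" --pt "0.25 0 197 0 0" --pt "0.25 0 197 0 0"

```text
time: 17.52
tool_pos: [620.6, 114.3, 114.3]
tool_rot: [[-0.975, 0.221, 0.0], [0.221, 0.975, -0.004], [-0.001, -0.004, -1.0]]
wrist_force: [2.8, -10.7, -0.3]
width: 0.379
gripper_force: 4.8
```

carry_out --pt "0.25 -13 -23 0 0" --pt "0.25 -26 -53 0 0" --pt "0.25 -32 -84 0 0" --pt "0.25 -32 -116 0 0" --pt "0.25 -26 -147 0 0" --pt "0.25 -13 -177 0 0" --pt "0.25 -4 -191 0 0" --pt "0.25 0 -197 0 0" --pt "0.25 0 -197 0 0"

```text
time: 18.65
tool_pos: [577.1, -75.5, 114.5]
tool_rot: [[-0.975, 0.22, 0.0], [0.22, 0.975, -0.0], [-0.0, 0.0, -1.0]]
wrist_force: [0.1, -0.2, -0.6]
width: 0.371
gripper_force: 0.0
```

carry_out --pt "0.25 -13 21 0 0" --pt "0.25 -26 51 0 0" --pt "0.25 -32 82 0 0" --pt "0.25 -32 114 0 0" --pt "0.25 -26 145 0 0" --pt "0.25 -13 175 0 0" --pt "0.25 -4 189 0 0" --pt "0.25 0 197 0 0" --pt "0.25 0 196 0 0"

```text
time: 19.77
tool_pos: [620.5, 114.3, 114.2]
tool_rot: [[-0.975, 0.22, 0.0], [0.22, 0.975, -0.003], [-0.001, -0.003, -1.0]]
wrist_force: [1.3, -3.9, 0.6]
width: 0.377
gripper_force: 2.2
```

carry_out --pt "0.25 -13 -21 0 0" --pt "0.25 -26 -51 0 0" --pt "0.25 -32 -82 0 0" --pt "0.25 -33 -97 0 0" --pt "0.0 -33 -96 0 0" --pt "-0.2 -33 -96 0 0" --pt "-0.2 -33 -96 -60 0" --pt "-0.2 -33 -150 -110 0" --pt "-1 -33 -210 -110 0" --pt "-1 -33 -250 -110 0"

```text
time: 21.02
tool_pos: [597.5, -136.3, 225.7]
tool_rot: [[-0.976, 0.219, 0.002], [0.219, 0.976, -0.001], [-0.002, -0.0, -1.0]]
wrist_force: [0.6, 0.5, 0.5]
width: 0.985
gripper_force: 0.0
```

```bash
python3 - <<'E'
from h import *
st()
o=look(('side','top','top'),('pawl_post','handle_grip','jaw','stop'))
p=o['top']
for t,z in (("stop",59),("jaw",59),("bar",34)): print(t,rect(p,t,z))
save(p,"t4.png",(205,145,445,245),3.3)
E
```

```text
21.02 [ 597.5 -136.3  225.7] yaw 1.35 w 83.7 g 0.0 F [0.6 0.5 0.5]
side mark pawl_post [([566.0, 59.0, 140.0], 0.68), ([630.0, 434.0, 3.0], 0.17)]
side mark handle_grip [([635.0, 13.0, 134.0], 0.57)]
side mark jaw []
side mark stop [([528.0, 295.0, 24.0], 0.73)]
top mark pawl_post [([571.0, 59.0, 131.0], 0.44)]
top mark handle_grip [([630.0, 9.0, 127.0], 0.68)]
top mark jaw [([539.0, 170.0, 22.0], 0.96)]
top mark stop [([529.0, 296.0, 20.0], 0.6)]
top mark pawl_post [([569.0, 61.0, 132.0], 0.62), ([630.0, 7.0, 129.0], 0.54), ([532.0, 214.0, -2.0], 0.39)]
top mark handle_grip [([632.0, 9.0, 127.0], 0.6)]
top mark jaw [([536.0, 171.0, 24.0], 0.94)]
top mark stop [([527.0, 293.0, 22.0], 0.95)]
stop [([525.0, 290.8999938964844], 0.074, 194, 35, 0.8), ([547.9000244140625, 50.400001525878906], 0.441, 73, 16, 0.2)]
jaw [([538.5999755859375, 157.8000030517578], 0.071, 187, 31, 0.73)]
bar [([217.10000610351562, -354.70001220703125], 0.258, 96, 37, 0.54)]
```

View pics/t4.png

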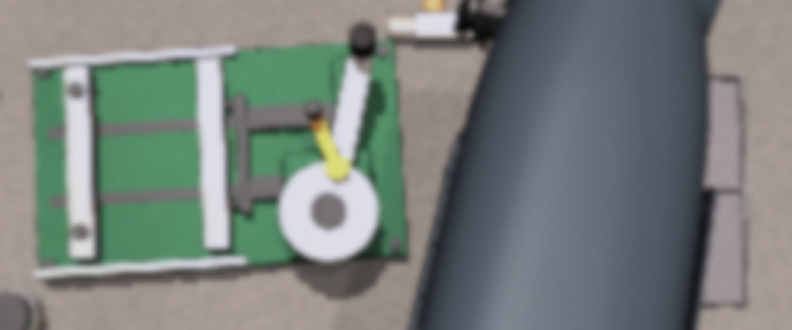

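Jaw is open: distance 122 mm between origins. The arm covers the tray in the top view, so I use the side view to check the bars.

```bash
python3 - <<'E'
from h import *
print(np.round(robot.read_state()["joint_pos"],2))
o=look(('side','side'),('bar',))
p=o['side']
print(rect(p,'bar',34))
print(sh([451,-228,100],1.555))
E
```

```text
[-0.22  0.39  0.19  1.37 -0.   -0.  ]
side mark bar [([300.0, -265.0, 17.0], 0.85), ([334.0, -115.0, 16.0], 0.83), ([451.0, -231.0, 25.0], 0.66), ([571.0, -317.0, 24.0], 0.64)]
side mark bar [([569.0, -317.0, 21.0], 0.96), ([300.0, -267.0, 14.0], 0.89), ([220.0, -353.0, 15.0], 0.8), ([330.0, -112.0, 19.0], 0.72)]
[([213.1999969482422, -367.3999938964844], 0.249, 97, 43, 0.73), ([295.20001220703125, -272.8999938964844], -1.124, 99, 42, 0.68), ([449.1000061035156, -236.60000610351562], 0.024, 98, 47, 0.66), ([561.0999755859375, -325.20001220703125], -0.052, 99, 45, 0.6), ([561.2999877929688, 148.39999389648438], -1.499, 393, 291, 0.49)]
([122.5, -122.3, 124.4], np.float64(-0.206))
```

carry_out --pt "-0.35 122 -122 80 -0.2" --pt "-0.35 122 -122 124 -0.2" --pt "-0.35 122 -122 124 -0.2" --pt "-0.35 122 -122 165 -0.2" --pt "-0.35 122 -122 200 -0.2" --pt "-0.35 122 -122 211 -0.2" --pt "-0.35 122 -122 211 -0.2" --pt "1 122 -122 211 -0.2" --pt "1 122 -122 211 -0.2" --pt "1 122 -122 211 -0.2" --force 60

```text
time: 23.42
tool_pos: [452.9, -228.2, 15.1]
tool_rot: [[-1.0, 0.021, 0.003], [0.021, 1.0, -0.001], [-0.003, -0.001, -1.0]]
wrist_force: [-0.8, 0.9, 6.3]
width: 0.339
gripper_force: 58.6
```

carry_out --pt "1 0 0 0 0" --pt "1 0 0 0 0" --pt "1 0 0 -30 0" --pt "1 0 0 -80 0"

```text
time: 23.92
tool_pos: [450.8, -227.2, 93.9]
tool_rot: [[-1.0, 0.021, -0.002], [0.021, 1.0, 0.001], [0.002, 0.001, -1.0]]
wrist_force: [0.2, 0.7, -2.6]
width: 0.34
gripper_force: 59.5
```

```bash
python3 - <<'E'
from h import *
st()
o=look(('side',),('bar',))
p=o['side']
save(p,"s5.png",(290,190,430,310),4)
R=np.array([[np.cos(.073),-np.sin(.073)],[np.sin(.073),np.cos(.073)]])
for x in(-40,40): 
  q=np.array([527,293.5])+R@[x,-61]; print(x,q,sh([*q,100],.073))
E
```

```text
23.93 [ 450.8 -227.2   93.9] yaw 1.549 w 28.9 g 59.5 F [ 0.2  0.7 -2.6]
side mark bar [([331.0, -113.0, 16.0], 0.89), ([569.0, -314.0, 22.0], 0.88), ([304.0, -264.0, 16.0], 0.79), ([218.0, -355.0, 19.0], 0.78)]
-40 [491.55557873 229.74505509] ([-27.1, 459.5, -2.9], np.float64(1.476))
40 [571.34251337 235.57986958] ([-106.8, 467.1, -2.3], np.float64(1.476))
```

View pics/s5.png

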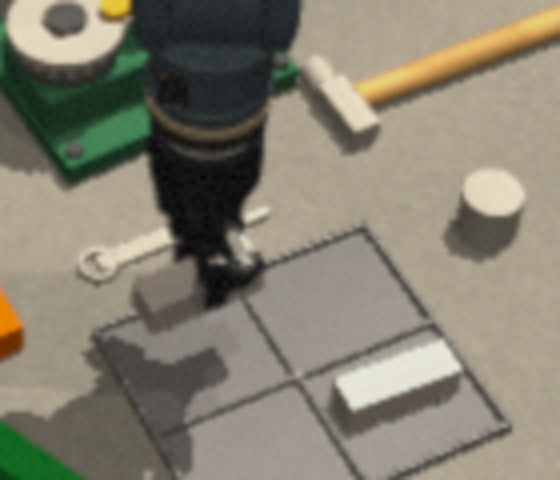

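The bar is held at (170,295); the other one remains at (397,375). Carry it over the fixture, turned by 1.476.

carry_out --pt "1 0 0 -60 0" --pt "1 0 0 -125 0" --pt "1 -27 459 -125 1.476" --pt "1 -27 459 -125 1.476" --pt "1 -27 459 -125 1.476" --pt "1 -27 459 -125 1.476" --pt "1 -27 459 -125 1.476" --pt "1 -27 459 -125 1.476" --pt "1 -27 459 -125 1.476" --pt "1 -27 459 -125 1.476"

```text
time: 25.28
tool_pos: [487.4, 213.5, 218.2]
tool_rot: [[-0.219, 0.976, 0.0], [0.976, 0.219, -0.0], [-0.0, 0.0, -1.0]]
wrist_force: [0.6, -0.7, -2.6]
width: 0.341
gripper_force: 59.8
```

```bash
python3 - <<'E'
from h import *
st(); print(sh([491.6,229.7,100],.073))
o=look(('top','side'),('bar','stop'))
E
```

```text
25.27 [487.4 213.5 218.2] yaw 0.221 w 29.0 g 59.8 F [ 0.6 -0.7 -2.6]
([14.9, 7.6, 118.2], np.float64(0.148))
top mark bar [([216.0, -361.0, 15.0], 0.71), ([568.0, -318.0, 16.0], 0.67), ([327.0, -114.0, 12.0], 0.6), ([299.0, -263.0, 11.0], 0.5)]
top mark stop []
side mark bar [([329.0, -113.0, 15.0], 0.93), ([220.0, -355.0, 18.0], 0.9), ([568.0, -316.0, 22.0], 0.85), ([484.0, 213.0, 226.0], 0.78)]
side mark stop [([531.0, 292.0, 27.0], 0.67), ([633.0, 10.0, 138.0], 0.6)]
```

carry_out --pt "1 15 8 60 0.148" --pt "1 15 8 110 0.148" --pt "1 15 8 120 0.148" --pt "1 15 8 120 0.148"

```text
time: 26.08
tool_pos: [492.5, 227.2, 99.1]
tool_rot: [[-0.078, 0.997, 0.0], [0.997, 0.078, -0.0], [-0.0, 0.0, -1.0]]
wrist_force: [0.3, 0.1, -2.0]
width: 0.337
gripper_force: 59.7
```

```bash
python3 - <<'E'
from h import *
st(); print(sh([491.6,229.7,36],.073))
o=look(('side','side'),('bar','stop','jaw'))
E
```

```text
26.07 [492.5 227.2  99.1] yaw 0.078 w 28.7 g 59.7 F [ 0.3  0.1 -2. ]
([2.6, -0.7, 63.1], np.float64(0.005))
side mark bar [([569.0, -316.0, 20.0], 0.87), ([490.0, 229.0, 110.0], 0.62), ([331.0, -114.0, 16.0], 0.59), ([301.0, -263.0, 14.0], 0.57)]
side mark stop [([529.0, 295.0, 24.0], 0.77)]
side mark jaw [([534.0, 175.0, 27.0], 0.76)]
side mark bar [([220.0, -355.0, 19.0], 0.98), ([488.0, 227.0, 110.0], 0.77), ([298.0, -264.0, 17.0], 0.69), ([333.0, -112.0, 17.0], 0.68)]
side mark stop [([529.0, 292.0, 24.0], 0.93)]
side mark jaw [([535.0, 173.0, 27.0], 0.68)]
```

carry_out --pt "1 2 -1 40 0.005" --pt "1 2 -1 58 0.005" --pt "1 2 -1 63 0.005" --pt "1 2 -1 63 0.005" --pt "0.2 2 -1 63 0.005" --pt "0.0 2 -1 63 0.005" --pt "0.0 2 -1 63 0.005" --pt "0.0 2 -1 30 0.005" --pt "0.0 2 -1 -20 0.005" --pt "0.0 2 -1 -80 0.005"

```text
time: 27.72
tool_pos: [490.4, 229.6, 179.2]
tool_rot: [[-0.073, 0.997, -0.002], [0.997, 0.073, -0.001], [-0.001, -0.002, -1.0]]
wrist_force: [0.4, 0.6, 0.2]
width: 0.504
gripper_force: 0.0
```

```bash
python3 - <<'E'
from h import *
st(); print(sh([566.5,-316,180],1.54))
o=look(('side','side'),('bar','stop','jaw'))
E
```

```text
27.73 [490.4 229.6 179.2] yaw 0.073 w 42.8 g 0.0 F [0.4 0.6 0.2]
([-549.8, 35.9, -0.5], np.float64(-1.467))
side mark bar [([217.0, -352.0, 16.0], 0.85), ([303.0, -265.0, 18.0], 0.79), ([569.0, -316.0, 22.0], 0.6), ([332.0, -114.0, 15.0], 0.56)]
side mark stop [([530.0, 296.0, 21.0], 0.78)]
side mark jaw [([537.0, 174.0, 28.0], 0.84)]
side mark bar [([570.0, -317.0, 23.0], 0.93), ([217.0, -352.0, 19.0], 0.89), ([331.0, -114.0, 15.0], 0.8), ([302.0, -263.0, 19.0], 0.75)]
side mark stop [([527.0, 295.0, 26.0], 0.8), ([567.0, 58.0, 138.0], 0.66)]
side mark jaw [([536.0, 174.0, 26.0], 0.66)]
```

carry_out --pt "0 -550 36 -40 -1.467" --pt "-0.35 -550 36 -40 -1.467" --pt "-0.35 -550 36 -40 -1.467" --pt "-0.35 -550 36 -40 -1.467" --pt "-0.35 -550 36 -40 -1.467" --pt "-0.35 -550 36 -40 -1.467" --pt "-0.35 -550 36 -40 -1.467" --pt "-0.35 -550 36 -40 -1.467" --pt "-0.35 -550 36 -40 -1.467" --pt "-0.35 -550 36 -40 -1.467"

```text
time: 29.38
tool_pos: [566.6, -319.0, 216.6]
tool_rot: [[-1.0, 0.032, -0.002], [0.032, 1.0, 0.001], [0.002, 0.001, -1.0]]
wrist_force: [0.2, -0.1, -0.3]
width: 0.677
gripper_force: 0.0
```

```bash
python3 - <<'E'
from h import *
st(); print(sh([566.5,-316,100],1.54))
for c in ('side','top'):
  p=robot.camera(c); print(c,[(np.round(w(p,d["location"])).tolist(),round(d["conf"],2)) for d in robot.mark_of(p,'bar')])
print(rect(p,'bar',55))
save(p,"t6.png",(205,145,445,245),3.3)
E
```

```text
29.38 [ 566.6 -319.   216.6] yaw 1.539 w 57.6 g 0.0 F [ 0.2 -0.1 -0.3]
([0.0, 2.9, 116.6], np.float64(-0.001))
side [([301.0, -264.0, 16.0], 0.89), ([570.0, -318.0, 22.0], 0.74), ([216.0, -358.0, 15.0], 0.64), ([333.0, -115.0, 21.0], 0.57), ([487.0, 228.0, 47.0], 0.49)]
top [([569.0, -316.0, 16.0], 0.8), ([495.0, 229.0, 40.0], 0.59), ([326.0, -114.0, 13.0], 0.41)]
[([559.2999877929688, -309.79998779296875], -0.032, 90, 33, 0.59), ([490.3999938964844, 226.1999969482422], -1.538, 94, 39, 0.58), ([329.29998779296875, -137.3000030517578], -1.57, 38, 25, 0.41)]
```

View pics/t6.png

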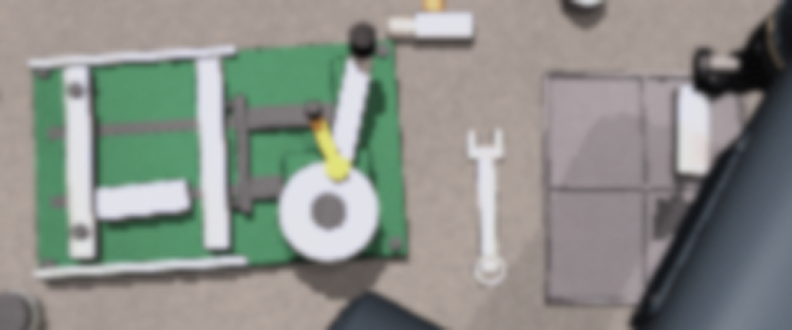

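Bar 1 lies square on the bed at (143,198), near the stop; bar 2 is untouched in the tray at (692,130). Grasp bar 2.

carry_out --pt "-0.35 0 2 60 0" --pt "-0.35 0 2 120 0" --pt "-0.35 0 2 170 0" --pt "-0.35 0 2 195 0" --pt "-0.35 0 2 202 0" --pt "-0.35 0 2 202 0" --pt "1 0 2 202 0" --pt "1 0 2 202 0" --pt "1 0 2 202 0" --pt "1 0 2 202 0"

```text
time: 30.88
tool_pos: [568.3, -314.6, 18.3]
tool_rot: [[-1.0, 0.031, 0.003], [0.031, 1.0, -0.002], [-0.003, -0.002, -1.0]]
wrist_force: [-0.5, -0.5, 7.0]
width: 0.336
gripper_force: 61.0
```

carry_out --pt "1 0 0 0 0" --pt "1 0 0 -30 0" --pt "1 0 0 -90 0" --pt "1 0 0 -150 0" --pt "1 0 0 -205 0"

```text
time: 31.5
tool_pos: [567.0, -313.9, 224.1]
tool_rot: [[-1.0, 0.031, 0.001], [0.031, 1.0, -0.001], [-0.001, -0.001, -1.0]]
wrist_force: [0.9, -1.0, -3.1]
width: 0.336
gripper_force: 59.9
```

```bash
python3 - <<'E'
from h import *
st(); print(sh([571.3,236,218],.073))
p=robot.camera('side'); print([(np.round(w(p,d["location"])).tolist(),round(d["conf"],2)) for d in robot.mark_of(p,'bar')])
E
```

```text
31.5 [ 567.  -313.9  224.1] yaw 1.54 w 28.6 g 59.9 F [ 0.9 -1.  -3.1]
([12.5, 549.8, 5.8], np.float64(1.467))
[([303.0, -263.0, 20.0], 0.93), ([217.0, -353.0, 16.0], 0.83), ([489.0, 227.0, 48.0], 0.77), ([571.0, -313.0, 228.0], 0.72)]
```

carry_out --pt "1 12 550 5 1.467" --pt "1 12 550 5 1.467" --pt "1 12 550 5 1.467" --pt "1 12 550 5 1.467" --pt "1 12 550 5 1.467" --pt "1 12 550 5 1.467" --pt "1 12 550 5 1.467" --pt "1 12 550 5 1.467" --pt "1 12 550 5 1.467" --pt "1 12 550 5 1.467"

```text
time: 32.85
tool_pos: [571.0, 239.7, 215.2]
tool_rot: [[-0.077, 0.997, -0.001], [0.997, 0.077, 0.0], [0.0, -0.001, -1.0]]
wrist_force: [-0.1, -1.2, -2.7]
width: 0.339
gripper_force: 60.3
```

```bash
python3 - <<'E'
from h import *
st(); print(sh([571.3,236,100],.073))
p=robot.camera('side'); print([(np.round(w(p,d["location"])).tolist(),round(d["conf"],2)) for d in robot.mark_of(p,'bar')])
E
```

```text
32.85 [571.  239.7 215.2] yaw 0.077 w 28.8 g 60.3 F [-0.1 -1.2 -2.7]
([-3.8, 0.1, 115.2], np.float64(0.004))
[([302.0, -264.0, 19.0], 0.84), ([490.0, 229.0, 46.0], 0.71), ([329.0, -113.0, 16.0], 0.66), ([479.0, 48.0, 104.0], 0.66), ([218.0, -352.0, 17.0], 0.6), ([575.0, 243.0, 220.0], 0.48)]
```

carry_out --pt "1 -4 0 55 0.004" --pt "1 -4 0 105 0.004" --pt "1 -4 0 115 0.004" --pt "1 -4 0 115 0.004"

```text
time: 33.45
tool_pos: [572.5, 231.2, 101.9]
tool_rot: [[-0.068, 0.998, -0.0], [0.998, 0.068, -0.0], [-0.0, -0.0, -1.0]]
wrist_force: [0.5, -0.1, -2.4]
width: 0.332
gripper_force: 60.4
```

```bash
python3 - <<'E'
from h import *
st(); print(sh([571.3,236,39],.073))
for i in range(3):
  p=robot.camera('side'); print([(np.round(w(p,d["location"])).tolist(),round(d["conf"],2)) for d in robot.mark_of(p,'bar') if w(p,d["location"])[1]>100])
E
```

```text
33.45 [572.5 231.2 101.9] yaw 0.068 w 28.3 g 60.4 F [ 0.5 -0.1 -2.4]
([4.9, -0.9, 62.9], np.float64(-0.005))
[([489.0, 231.0, 45.0], 0.7), ([576.0, 232.0, 106.0], 0.44)]
[([577.0, 233.0, 109.0], 0.76), ([488.0, 229.0, 46.0], 0.56)]
[([489.0, 230.0, 43.0], 0.81), ([576.0, 234.0, 110.0], 0.72)]
```

carry_out --pt "1 3 -1 40 -0.005" --pt "1 3 -1 57 -0.005" --pt "1 3 -1 63 -0.005" --pt "1 3 -1 63 -0.005" --pt "0.2 3 -1 63 -0.005" --pt "0.0 3 -1 63 -0.005" --pt "0.0 3 -1 63 -0.005" --pt "0.0 3 -1 30 -0.005" --pt "0.0 3 -1 -20 -0.005" --pt "0.0 3 -1 -80 -0.005"

```text
time: 35.0
tool_pos: [570.5, 234.8, 182.1]
tool_rot: [[-0.074, 0.997, -0.002], [0.997, 0.074, -0.001], [-0.001, -0.002, -1.0]]
wrist_force: [1.0, -0.0, -0.1]
width: 0.496
gripper_force: 0.0
```

```bash
python3 - <<'E'
from h import *
st(); print(sh([566,60,179],1.349))
for i in range(2):
  p=robot.camera('side'); print([(np.round(w(p,d["location"])).tolist(),round(d["conf"],2)) for d in robot.mark_of(p,'bar')])
  for t in ('pawl_post','handle_grip'): print(t,[(np.round(w(p,d["location"])).tolist(),round(d["conf"],2)) for d in robot.mark_of(p,t)][:2])
E
```

```text
35.0 [570.5 234.8 182.1] yaw 0.074 w 42.2 g 0.0 F [ 1.  -0.  -0.1]
([-174.0, -17.5, 3.3], np.float64(-1.275))
[([331.0, -116.0, 17.0], 0.71), ([300.0, -261.0, 19.0], 0.65), ([216.0, -353.0, 15.0], 0.58), ([576.0, 239.0, 41.0], 0.57), ([488.0, 230.0, 45.0], 0.48)]
pawl_post [([411.0, 495.0, -0.0], 0.67), ([497.0, -116.0, 4.0], 0.66)]
handle_grip [([478.0, 46.0, 104.0], 0.74), ([635.0, 11.0, 134.0], 0.69)]
[([217.0, -354.0, 17.0], 0.84), ([300.0, -263.0, 17.0], 0.81), ([332.0, -121.0, 17.0], 0.69), ([490.0, 230.0, 45.0], 0.67), ([575.0, 238.0, 41.0], 0.66), ([637.0, 15.0, 130.0], 0.57), ([473.0, -480.0, -2.0], 0.31)]
pawl_post [([565.0, 61.0, 137.0], 0.52)]
handle_grip [([717.0, -212.0, 8.0], 0.59), ([635.0, 14.0, 136.0], 0.56)]
```

carry_out --pt "0 -174 -17 0 -1.275" --pt "0 -174 -17 0 -1.275" --pt "0 -174 -17 0 -1.275" --pt "0 -174 -17 0 -1.275" --pt "0 -174 -17 0 -1.275" --pt "0 -174 -17 0 -1.275" --pt "0 -174 -17 0 -1.275" --pt "0 -174 -17 0 -1.275"

```text
time: 36.4
tool_pos: [566.5, 60.2, 180.2]
tool_rot: [[-0.975, 0.221, -0.002], [0.221, 0.975, -0.0], [0.002, -0.001, -1.0]]
wrist_force: [0.1, 0.6, 0.0]
width: 0.503
gripper_force: 0.0
```

```bash
python3 - <<'E'
from h import *
st(); print(sh([566,60,118],1.349))
for c in('side','top'):
  p=robot.camera(c); print([(np.round(w(p,d["location"])).tolist(),round(d["conf"],2)) for d in robot.mark_of(p,'bar')])
  for t in ('pawl_post','handle_grip','jaw','stop'): print(t,[(np.round(w(p,d["location"])).tolist(),round(d["conf"],2)) for d in robot.mark_of(p,t)][:2])
  print(rect(p,'bar',55))
save(p,"t7.png",(205,145,445,245),3.3)
E
```

```text
36.4 [566.5  60.2 180.2] yaw 1.348 w 42.8 g 0.0 F [0.1 0.6 0. ]
([0.3, -0.3, 62.2], np.float64(-0.001))
[([299.0, -265.0, 16.0], 0.93), ([221.0, -357.0, 20.0], 0.9), ([574.0, 241.0, 44.0], 0.67), ([330.0, -114.0, 16.0], 0.54), ([491.0, 229.0, 46.0], 0.53), ([793.0, -57.0, 5.0], 0.17)]
pawl_post [([568.0, 61.0, 138.0], 0.72), ([717.0, -213.0, 4.0], 0.16)]
handle_grip [([495.0, -122.0, 4.0], 0.45), ([795.0, -56.0, 7.0], 0.32)]
jaw [([535.0, 172.0, 26.0], 0.92)]
stop [([529.0, 289.0, 25.0], 0.93)]
[([210.3000030517578, -378.6000061035156], 0.249, 95, 41, 0.97), ([484.8999938964844, 222.0], -1.41, 94, 42, 0.79), ([565.4000244140625, 232.60000610351562], -1.519, 98, 43, 0.72), ([289.6000061035156, -286.8999938964844], -1.105, 96, 42, 0.68), ([320.20001220703125, -141.10000610351562], 1.57, 103, 34, 0.67)]
[([492.0, 232.0, 40.0], 0.79), ([326.0, -115.0, 15.0], 0.75), ([220.0, -360.0, 13.0], 0.6), ([299.0, -261.0, 14.0], 0.56), ([574.0, 234.0, 40.0], 0.53)]
pawl_post []
handle_grip []
jaw []
stop []
[([570.7000122070312, 233.5], -1.568, 92, 36, 0.81), ([327.79998779296875, -115.0999984741211], -1.57, 76, 28, 0.79), ([297.3999938964844, -254.5], -1.12, 86, 32, 0.65), ([220.3000030517578, -347.6000061035156], 0.289, 96, 38, 0.63), ([488.1000061035156, 234.0], -1.442, 80, 34, 0.51)]
```

View pics/t7.png

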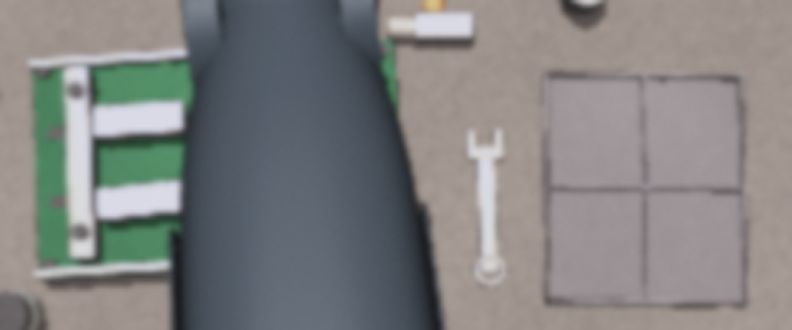

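Both bars lie side by side against the stop at (138,118) and (138,200); the tray is empty. Cage the post and flip the pawl back.

carry_out --pt "0 0 0 40 0" --pt "0 0 0 62 0" --pt "0.56 0 0 62 0" --pt "0.56 0 0 62 0" --pt "0.56 -4 -8 62 0" --pt "0.56 -7 -16 62 0" --pt "0.56 -9 -24 62 0" --pt "0.56 -9 -32 62 0" --pt "0.56 -9 -40 62 0" --pt "0.56 -7 -48 62 0"

```text
time: 38.35
tool_pos: [562.9, 11.3, 119.2]
tool_rot: [[-0.976, 0.22, -0.0], [0.22, 0.976, -0.0], [0.0, -0.0, -1.0]]
wrist_force: [0.6, 1.1, 1.3]
width: 0.22
gripper_force: 0.5
```

carry_out --pt "0.56 4 -8 0 0" --pt "0.56 8 -16 0 0" --pt "0.56 11 -20 0 0" --pt "0.56 15 -24 0 0" --pt "0.56 15 -24 0 0"

```text
time: 38.98
tool_pos: [543.8, -7.9, 119.7]
tool_rot: [[-0.976, 0.219, 0.002], [0.219, 0.976, 0.001], [-0.001, 0.001, -1.0]]
wrist_force: [2.8, 3.3, -0.1]
width: 0.22
gripper_force: 1.8
```

```bash
python3 - <<'E'
from h import *
st()
for i in range(2):
  p=robot.camera('side')
  for t in ('pawl_post','handle_grip'): print(t,[(np.round(w(p,d["location"])).tolist(),round(d["conf"],2)) for d in robot.mark_of(p,t)][:2])
E
```

```text
38.98 [543.8  -7.9 119.7] yaw 1.35 w 18.7 g 1.8 F [ 2.8  3.3 -0.1]
pawl_post [([551.0, -3.0, 138.0], 0.63), ([792.0, -55.0, 6.0], 0.58)]
handle_grip [([629.0, 3.0, 133.0], 0.78)]
pawl_post [([552.0, -6.0, 139.0], 0.47), ([574.0, 238.0, 45.0], 0.23)]
handle_grip [([631.0, 3.0, 135.0], 0.67), ([717.0, -215.0, 6.0], 0.26)]
```

carry_out --pt "0.56 4 -3 0 0" --pt "0.56 8 -7 0 0" --pt "0.56 8 -7 0 0" --pt "0.4 6 -5 0 0" --pt "0.2 6 -5 0 0" --pt "0.0 6 -5 -60 0" --pt "0.0 6 -5 -80 0"

```text
time: 40.15
tool_pos: [537.1, -12.0, 202.0]
tool_rot: [[-0.976, 0.22, 0.002], [0.22, 0.976, -0.001], [-0.003, -0.0, -1.0]]
wrist_force: [1.0, -0.0, -0.6]
width: 0.502
gripper_force: 0.0
```

```bash
python3 - <<'E'
from h import *
st()
for i in range(2):
  p=robot.camera('side')
  for t in ('pawl_post','handle_grip'): print(t,[(np.round(w(p,d["location"])).tolist(),round(d["conf"],2)) for d in robot.mark_of(p,t)][:2])
for a in (-.28,-.32,-.36):print(a,sh([474.5+160*np.cos(a),47.5+160*np.sin(a),115],1.349))
E
```

```text
40.15 [537.1 -12.  202. ] yaw 1.349 w 42.7 g 0.0 F [ 1.  -0.  -0.6]
pawl_post [([546.0, -10.0, 137.0], 0.45)]
handle_grip [([630.0, -9.0, 136.0], 0.7)]
pawl_post [([546.0, -11.0, 140.0], 0.67)]
handle_grip [([626.0, -7.0, 137.0], 0.55)]
-0.28 ([-87.3, 35.2, 82.7], np.float64(0.0))
-0.32 ([-86.8, 28.8, 82.7], np.float64(0.0))
-0.36 ([-86.0, 22.4, 82.7], np.float64(0.0))
```

carry_out --pt "-0.4 -43 12 0 0" --pt "-0.4 -86 23 0 0" --pt "-0.4 -86 23 0 0" --pt "-0.4 -86 23 50 0" --pt "-0.4 -86 23 87 0" --pt "0.25 -86 23 87 0" --pt "0.25 -86 23 87 0" --pt "0.25 -86 23 87 0"

```text
time: 41.45
tool_pos: [626.3, -8.3, 114.2]
tool_rot: [[-0.976, 0.22, 0.003], [0.22, 0.976, -0.0], [-0.003, 0.0, -1.0]]
wrist_force: [-0.4, 0.1, 0.9]
width: 0.376
gripper_force: 0.0
```

carry_out --pt "0.25 -1 18 0 0" --pt "0.25 0 37 0 0" --pt "0.25 6 68 0 0" --pt "0.25 18 97 0 0" --pt "0.25 26 111 0 0" --pt "0.25 31 118 0 0" --pt "0.25 31 118 0 0"

```text
time: 42.32
tool_pos: [620.8, 113.9, 112.3]
tool_rot: [[-0.976, 0.219, -0.0], [0.219, 0.976, -0.0], [0.0, -0.0, -1.0]]
wrist_force: [0.3, 0.1, -0.5]
width: 0.374
gripper_force: 0.0
```

```bash
python3 - <<'E'
from h import *
st()
for c in ('side','top'):
  p=robot.camera(c)
  for t in ('pawl_post','handle_grip','jaw','stop'): print(t,[(np.round(w(p,d["location"])).tolist(),round(d["conf"],2)) for d in robot.mark_of(p,t)][:2])
E
```

```text
42.33 [620.8 113.9 112.3] yaw 1.35 w 31.8 g 0.0 F [ 0.3  0.1 -0.5]
pawl_post [([568.0, 54.0, 139.0], 0.41)]
handle_grip [([624.0, 109.0, 135.0], 0.81)]
jaw [([533.0, 176.0, 28.0], 0.75)]
stop [([530.0, 293.0, 26.0], 0.58)]
pawl_post []
handle_grip []
jaw []
stop [([532.0, 294.0, 20.0], 0.98)]
```

carry_out --pt "0.25 -13 -21 0 0" --pt "0.25 -26 -51 0 0" --pt "0.25 -32 -82 0 0" --pt "0.25 -32 -114 0 0" --pt "0.25 -26 -145 0 0" --pt "0.25 -20 -160 0 0" --pt "0.25 -13 -175 0 0" --pt "0.25 -4 -188 0 0" --pt "0.25 0 -195 0 0"

```text
time: 43.95
tool_pos: [578.2, -76.1, 112.6]
tool_rot: [[-0.976, 0.219, 0.001], [0.219, 0.976, 0.001], [-0.001, 0.001, -1.0]]
wrist_force: [2.9, 4.8, 0.7]
width: 0.378
gripper_force: 2.8
```

```bash
python3 - <<'E'
from h import *
st()
for c in ('side','top'):
  p=robot.camera(c)
  for t in ('handle_grip','jaw','stop','bar'): print(t,[(np.round(w(p,d["location"])).tolist(),round(d["conf"],2)) for d in robot.mark_of(p,t)][:5])
E
```

```text
43.95 [578.2 -76.1 112.6] yaw 1.35 w 32.1 g 2.8 F [2.9 4.8 0.7]
handle_grip [([586.0, -77.0, 135.0], 0.93)]
jaw [([536.0, 187.0, 26.0], 0.76)]
stop [([531.0, 293.0, 24.0], 0.61), ([507.0, -39.0, 137.0], 0.17)]
bar [([219.0, -354.0, 18.0], 0.97), ([302.0, -262.0, 18.0], 0.85), ([573.0, 235.0, 44.0], 0.72), ([331.0, -113.0, 17.0], 0.72), ([488.0, 227.0, 46.0], 0.47)]
handle_grip []
jaw [([536.0, 186.0, 23.0], 0.55)]
stop [([529.0, 293.0, 21.0], 0.72)]
bar [([570.0, 239.0, 34.0], 0.86), ([491.0, 231.0, 41.0], 0.73), ([297.0, -259.0, 15.0], 0.62), ([214.0, -359.0, 14.0], 0.53)]
```

carry_out --pt "0.25 -13 21 0 0" --pt "0.25 -26 51 0 0" --pt "0.25 -32 82 0 0" --pt "0.25 -32 114 0 0" --pt "0.25 -26 145 0 0" --pt "0.25 -13 175 0 0" --pt "0.25 -4 189 0 0" --pt "0.25 0 194 0 0" --pt "0.25 0 195 0 0"

```text
time: 45.58
tool_pos: [620.8, 113.3, 112.3]
tool_rot: [[-0.976, 0.22, -0.0], [0.22, 0.976, -0.0], [0.0, -0.0, -1.0]]
wrist_force: [-1.5, -1.5, -0.0]
width: 0.376
gripper_force: 0.7
```

carry_out --pt "0.25 -13 -21 0 0" --pt "0.25 -20 -36 0 0" --pt "0.25 -26 -51 0 0" --pt "0.25 -30 -66 0 0" --pt "0.25 -32 -82 0 0"

```text
time: 46.2
tool_pos: [637.0, 26.8, 113.1]
tool_rot: [[-0.976, 0.22, 0.005], [0.22, 0.976, 0.003], [-0.004, 0.004, -1.0]]
wrist_force: [8.9, 9.3, -0.5]
width: 0.371
gripper_force: 5.6
```

carry_out --pt "0.25 0 -8 0 0" --pt "0.25 0 -16 0 0" --pt "0.25 0 -24 0 0" --pt "0.25 0 -32 0 0"

```text
time: 46.7
tool_pos: [633.3, -0.8, 113.4]
tool_rot: [[-0.976, 0.218, 0.011], [0.218, 0.976, 0.009], [-0.009, 0.011, -1.0]]
wrist_force: [23.4, 27.7, -12.0]
width: 0.375
gripper_force: 16.3
```

```bash
python3 - <<'E'
from h import *
st()
for c in ('side','side','top'):
  p=robot.camera(c)
  for t in ('handle_grip','jaw','stop','bar'): print(t,[(np.round(w(p,d["location"])).tolist(),round(d["conf"],2)) for d in robot.mark_of(p,t)][:5])
E
```

```text
46.7 [633.3  -0.8 113.4] yaw 1.351 w 31.8 g 16.3 F [ 23.4  27.7 -12. ]
handle_grip [([632.0, 5.0, 136.0], 0.59)]
jaw [([534.0, 191.0, 25.0], 0.6)]
stop [([531.0, 294.0, 23.0], 0.71), ([471.0, -484.0, -2.0], 0.56)]
bar [([217.0, -356.0, 20.0], 0.94), ([300.0, -263.0, 18.0], 0.74), ([490.0, 234.0, 44.0], 0.66), ([530.0, 190.0, 23.0], 0.65), ([630.0, 434.0, 2.0], 0.51)]
handle_grip [([634.0, 3.0, 133.0], 0.85), ([629.0, 433.0, 3.0], 0.3)]
jaw [([534.0, 189.0, 22.0], 0.82)]
stop [([532.0, 293.0, 23.0], 0.85), ([533.0, 191.0, 27.0], 0.5)]
bar [([333.0, -114.0, 16.0], 0.8), ([491.0, 230.0, 48.0], 0.71), ([575.0, 242.0, 43.0], 0.7), ([302.0, -263.0, 18.0], 0.63), ([215.0, -355.0, 17.0], 0.62)]
handle_grip []
jaw [([536.0, 188.0, 26.0], 0.88)]
stop [([528.0, 294.0, 22.0], 0.89), ([374.0, 361.0, -5.0], 0.58), ([407.0, 497.0, -4.0], 0.49)]
bar [([294.0, -261.0, 13.0], 0.81), ([573.0, 240.0, 37.0], 0.65), ([493.0, 232.0, 42.0], 0.65), ([327.0, -112.0, 15.0], 0.48)]
```

The drive force has risen sharply and the jaw is at about 103 mm from the stop, so it is clamped. Relieve the knob, let go, and look.

carry_out --pt "0.25 0 5 0 0" --pt "0.25 0 8 0 0" --pt "0.0 0 8 0 0" --pt "-0.2 0 8 0 0" --pt "-0.2 0 8 -60 0" --pt "-0.2 0 -40 -110 0" --pt "-0.2 0 -100 -110 0" --pt "-0.2 0 -160 -110 0" --pt "-0.2 0 -220 -110 0" --pt "-0.2 0 -220 -110 0"

```text
time: 48.7
tool_pos: [577.4, -224.1, 222.3]
tool_rot: [[-0.974, 0.226, -0.0], [0.226, 0.974, -0.001], [-0.0, -0.001, -1.0]]
wrist_force: [0.9, 0.1, 0.8]
width: 0.603
gripper_force: 0.0
```

```bash
python3 - <<'E'
from h import *
st()
for c in ('side','side','top','top'):
  p=robot.camera(c)
  for t in ('pawl_post','handle_grip','jaw','stop','bar'): print(t,[(np.round(w(p,d["location"])).tolist(),round(d["conf"],2)) for d in robot.mark_of(p,t)][:6])
for t,z in (("stop",59),("jaw",59),("bar",55)): print(t,rect(p,t,z))
save(p,"t8.png",(205,145,345,245),5.5)
E
```

```text
48.7 [ 577.4 -224.1  222.3] yaw 1.343 w 51.3 g 0.0 F [0.9 0.1 0.8]
pawl_post [([564.0, 26.0, 139.0], 0.64), ([796.0, -53.0, 6.0], 0.22)]
handle_grip [([643.0, 66.0, 135.0], 0.57), ([574.0, 240.0, 40.0], 0.3)]
jaw [([495.0, -118.0, 3.0], 0.74), ([535.0, 191.0, 29.0], 0.61)]
stop [([529.0, 292.0, 25.0], 0.57)]
bar [([219.0, -356.0, 17.0], 0.89), ([300.0, -263.0, 16.0], 0.8), ([491.0, 232.0, 46.0], 0.7), ([574.0, 239.0, 45.0], 0.61), ([335.0, -114.0, 17.0], 0.56)]
pawl_post [([489.0, 233.0, 48.0], 0.6), ([564.0, 26.0, 139.0], 0.5)]
handle_grip [([637.0, 63.0, 133.0], 0.6)]
jaw [([375.0, 364.0, -2.0], 0.73), ([536.0, 189.0, 25.0], 0.56)]
stop [([529.0, 296.0, 25.0], 0.85)]
bar [([332.0, -116.0, 19.0], 0.87), ([216.0, -352.0, 16.0], 0.69), ([300.0, -265.0, 16.0], 0.61), ([486.0, 233.0, 43.0], 0.56), ([574.0, 240.0, 43.0], 0.49)]
pawl_post [([566.0, 25.0, 132.0], 0.6)]
handle_grip [([633.0, 57.0, 131.0], 0.78)]
jaw [([537.0, 191.0, 27.0], 0.6)]
stop [([528.0, 297.0, 18.0], 0.56)]
bar [([494.0, 231.0, 41.0], 0.79), ([572.0, 239.0, 36.0], 0.6), ([215.0, -360.0, 14.0], 0.55), ([328.0, -116.0, 15.0], 0.52)]
pawl_post [([569.0, 22.0, 133.0], 0.62)]
handle_grip [([634.0, 62.0, 129.0], 0.79)]
jaw []
stop [([529.0, 293.0, 19.0], 0.86)]
bar [([326.0, -116.0, 13.0], 0.68), ([496.0, 234.0, 41.0], 0.66), ([215.0, -358.0, 15.0], 0.56), ([573.0, 239.0, 41.0], 0.55)]
stop [([525.0, 290.1000061035156], 0.076, 188, 28, 0.88)]
jaw [([533.7000122070312, 174.3000030517578], 0.063, 190, 32, 0.67), ([705.5, -204.5], -0.027, 52, 46, 0.47)]
bar [([489.20001220703125, 232.6999969482422], -1.467, 89, 33, 0.8), ([568.7000122070312, 238.1999969482422], -1.496, 89, 34, 0.71), ([374.6000061035156, 352.29998779296875], 1.131, 60, 52, 0.65), ([327.70001220703125, -94.5], -1.569, 54, 28, 0.58)]
```

View pics/t8.png

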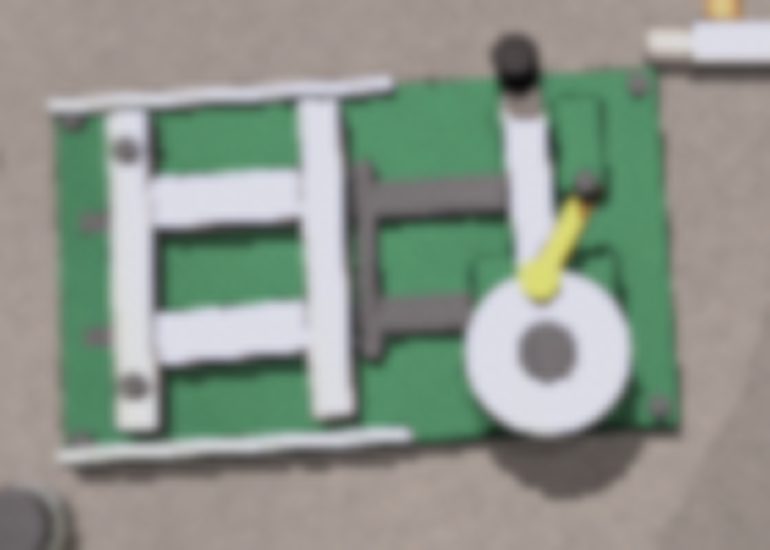

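The picture shows both bars square between stop (130) and jaw (320), with the pawl on its clamping side at (588,185). But the knob moved back about 0.35 rad on release. I'll check for preload by feeling the knob's resistance.

```bash
python3 - <<'E'
from h import *
print(sh([634,59.5,200],1.349),sh([634,59.5,113],1.349))
E
```

```text
([7.5, 284.0, 22.3], np.float64(0.0)) ([7.5, 284.0, 109.3], np.float64(0.0))
```

carry_out --pt "-0.4 7 60 20 -0.005" --pt "-0.4 7 120 20 -0.005" --pt "-0.4 7 180 20 -0.005" --pt "-0.4 7 240 20 -0.005" --pt "-0.4 7 284 20 -0.005" --pt "-0.4 7 284 20 -0.005" --pt "-0.4 7 284 70 -0.005" --pt "-0.4 7 284 109 -0.005" --pt "0.25 7 284 109 -0.005" --pt "0.25 7 284 109 -0.005"

```text
time: 51.3
tool_pos: [635.2, 59.0, 114.9]
tool_rot: [[-0.977, 0.215, 0.001], [0.215, 0.977, 0.0], [-0.001, 0.0, -1.0]]
wrist_force: [0.1, -0.2, -0.2]
width: 0.379
gripper_force: 0.0
```

carry_out --pt "0.25 -1 -4 0 0" --pt "0.25 -2 -8 0 0" --pt "0.25 -2 -8 0 0"

```text
time: 51.68
tool_pos: [635.0, 50.7, 114.1]
tool_rot: [[-0.977, 0.215, 0.001], [0.215, 0.977, -0.0], [-0.001, -0.0, -1.0]]
wrist_force: [-0.3, -0.1, -0.1]
width: 0.376
gripper_force: 0.0
```

carry_out --pt "0.25 -1 -6 0 0" --pt "0.25 -2 -12 0 0" --pt "0.25 -2 -12 0 0"

```text
time: 52.05
tool_pos: [633.8, 38.4, 113.2]
tool_rot: [[-0.977, 0.215, -0.001], [0.215, 0.977, -0.0], [0.0, -0.001, -1.0]]
wrist_force: [0.3, 0.3, -0.8]
width: 0.37
gripper_force: 0.0
```

carry_out --pt "0.25 -1 -6 0 0" --pt "0.25 -1 -12 0 0" --pt "0.25 -1 -12 0 0"

```text
time: 52.42
tool_pos: [633.6, 27.6, 113.3]
tool_rot: [[-0.977, 0.214, 0.002], [0.214, 0.977, 0.002], [-0.002, 0.002, -1.0]]
wrist_force: [6.3, 5.1, -2.4]
width: 0.376
gripper_force: 3.5
```

```bash
python3 - <<'E'
from h import *
st()
for c in ('side','side'):
  p=robot.camera(c)
  for t in ('handle_grip','jaw','stop'): print(t,[(np.round(w(p,d["location"])).tolist(),round(d["conf"],2)) for d in robot.mark_of(p,t)][:6])
E
```

```text
52.42 [633.6  27.6 113.3] yaw 1.355 w 32.0 g 3.5 F [ 6.3  5.1 -2.4]
handle_grip [([638.0, 27.0, 135.0], 0.62)]
jaw [([534.0, 188.0, 30.0], 0.7)]
stop [([529.0, 296.0, 25.0], 0.66), ([472.0, -483.0, -1.0], 0.59)]
handle_grip [([637.0, 25.0, 137.0], 0.78)]
jaw [([533.0, 193.0, 24.0], 0.61)]
stop [([533.0, 293.0, 25.0], 0.63), ([412.0, 492.0, -0.0], 0.34)]
```

carry_out --pt "0.25 0 -3 0 0" --pt "0.25 0 -6 0 0" --pt "0.25 0 -6 0 0"

```text
time: 53.2
tool_pos: [633.2, 22.7, 113.4]
tool_rot: [[-0.977, 0.214, 0.003], [0.214, 0.977, 0.003], [-0.003, 0.004, -1.0]]
wrist_force: [7.7, 9.8, -4.3]
width: 0.371
gripper_force: 5.4
```

carry_out --pt "0.25 0 -3 0 0" --pt "0.25 0 -6 0 0" --pt "0.25 0 -6 0 0"

```text
time: 53.58
tool_pos: [632.6, 17.5, 113.5]
tool_rot: [[-0.977, 0.213, 0.005], [0.213, 0.977, 0.004], [-0.004, 0.005, -1.0]]
wrist_force: [12.4, 11.4, -4.8]
width: 0.376
gripper_force: 7.3
```

carry_out --pt "0.25 0 -3 0 0" --pt "0.25 0 -6 0 0" --pt "0.25 0 -6 0 0"

```text
time: 53.95
tool_pos: [632.2, 12.4, 113.6]
tool_rot: [[-0.977, 0.213, 0.006], [0.213, 0.977, 0.005], [-0.005, 0.007, -1.0]]
wrist_force: [15.6, 16.1, -7.9]
width: 0.371
gripper_force: 9.4
```

carry_out --pt "0.25 0 2 0 0" --pt "0.25 0 4 0 0" --pt "0.25 0 4 0 0"

```text
time: 54.32
tool_pos: [632.2, 15.9, 113.6]
tool_rot: [[-0.977, 0.213, 0.005], [0.213, 0.977, 0.004], [-0.004, 0.005, -1.0]]
wrist_force: [12.2, 13.2, -4.4]
width: 0.375
gripper_force: 7.8
```

carry_out --pt "0.25 0 2 0 0" --pt "0.25 0 4 0 0" --pt "0.25 0 4 0 0"

```text
time: 54.7
tool_pos: [632.4, 19.1, 113.6]
tool_rot: [[-0.977, 0.213, 0.004], [0.213, 0.977, 0.003], [-0.003, 0.004, -1.0]]
wrist_force: [8.8, 10.5, -4.2]
width: 0.375
gripper_force: 5.9
```

carry_out --pt "0.25 0 2 0 0" --pt "0.25 0 4 0 0" --pt "0.25 0 4 0 0"

```text
time: 55.08
tool_pos: [632.6, 22.5, 113.6]
tool_rot: [[-0.977, 0.214, 0.003], [0.214, 0.977, 0.002], [-0.002, 0.003, -1.0]]
wrist_force: [5.4, 7.8, -1.6]
width: 0.377
gripper_force: 4.4
```

```bash
python3 - <<'E'
from h import *
st()
for c in ('side','side'):
  p=robot.camera(c)
  for t in ('handle_grip','jaw','stop'): print(t,[(np.round(w(p,d["location"])).tolist(),round(d["conf"],2)) for d in robot.mark_of(p,t)][:6])
E
```

```text
55.08 [632.6  22.5 113.6] yaw 1.355 w 32.1 g 4.4 F [ 5.4  7.8 -1.6]
handle_grip [([639.0, 24.0, 134.0], 0.72), ([630.0, 434.0, 3.0], 0.35)]
jaw [([535.0, 190.0, 26.0], 0.59), ([633.0, 21.0, 136.0], 0.47), ([494.0, -116.0, 2.0], 0.24), ([477.0, 47.0, 105.0], 0.21)]
stop [([530.0, 296.0, 24.0], 0.96)]
handle_grip [([637.0, 23.0, 133.0], 0.8)]
jaw [([533.0, 192.0, 29.0], 0.63)]
stop [([532.0, 294.0, 24.0], 0.83)]
```

The force rises elastically from one spot each time, with no 5 N plateau, so the jaw resists at once. One more check: click back to the end and drive again from the next tooth.

carry_out --pt "0.25 3 18 0 0" --pt "0.25 7 37 0 0" --pt "0.25 19 67 0 0" --pt "0.25 27 80 0 0" --pt "0.25 32 87 0 0" --pt "0.25 32 87 0 0" --pt "0.25 27 80 0 0" --pt "0.25 23 74 0 0" --pt "0.25 23 74 0 0"

```text
time: 56.6
tool_pos: [625.0, 97.2, 113.3]
tool_rot: [[-0.976, 0.216, -0.0], [0.216, 0.976, -0.0], [-0.0, -0.0, -1.0]]
wrist_force: [0.3, 0.1, -0.4]
width: 0.373
gripper_force: 0.0
```

carry_out --pt "0.25 -4 -7 0 0" --pt "0.25 -4 -7 0 0"

```text
time: 56.85
tool_pos: [627.4, 91.0, 113.3]
tool_rot: [[-0.977, 0.215, 0.0], [0.215, 0.977, 0.002], [0.0, 0.002, -1.0]]
wrist_force: [1.3, 5.6, -1.3]
width: 0.379
gripper_force: 3.0
```

carry_out --pt "0.25 -4 -7 0 0" --pt "0.25 -4 -7 0 0"

```text
time: 57.1
tool_pos: [629.9, 84.2, 113.3]
tool_rot: [[-0.977, 0.214, 0.0], [0.214, 0.977, 0.003], [0.0, 0.003, -1.0]]
wrist_force: [1.1, 10.1, -1.9]
width: 0.372
gripper_force: 4.9
```

carry_out --pt "0.25 -4 -8 0 0" --pt "0.25 -4 -8 0 0"

```text
time: 57.35
tool_pos: [632.2, 76.8, 113.3]
tool_rot: [[-0.977, 0.213, 0.001], [0.213, 0.977, 0.005], [0.0, 0.005, -1.0]]
wrist_force: [2.8, 16.1, -1.9]
width: 0.378
gripper_force: 8.0
```

carry_out --pt "0.25 -3 -8 0 0" --pt "0.25 -3 -8 0 0"

```text
time: 57.6
tool_pos: [634.1, 69.8, 113.3]
tool_rot: [[-0.977, 0.212, 0.002], [0.212, 0.977, 0.008], [-0.0, 0.008, -1.0]]
wrist_force: [5.9, 21.8, -5.0]
width: 0.375
gripper_force: 11.5
```

```bash
python3 - <<'E'
from h import *
st()
for c in ('side','side'):
  p=robot.camera(c)
  for t in ('handle_grip','jaw','stop','pawl_post'): print(t,[(np.round(w(p,d["location"])).tolist(),round(d["conf"],2)) for d in robot.mark_of(p,t)][:6])
E
```

```text
57.6 [634.1  69.8 113.3] yaw 1.357 w 31.9 g 11.5 F [ 5.9 21.8 -5. ]
handle_grip [([635.0, 70.0, 136.0], 0.7), ([489.0, 235.0, 50.0], 0.55)]
jaw [([534.0, 188.0, 26.0], 0.62)]
stop [([531.0, 296.0, 24.0], 0.6), ([577.0, 238.0, 44.0], 0.58)]
pawl_post [([531.0, 294.0, 24.0], 0.59), ([566.0, 30.0, 138.0], 0.41)]
handle_grip [([634.0, 71.0, 134.0], 0.58)]
jaw [([532.0, 192.0, 29.0], 0.9)]
stop [([531.0, 294.0, 23.0], 0.76), ([629.0, 437.0, 3.0], 0.19)]
pawl_post [([566.0, 30.0, 139.0], 0.5)]
```

It engages on the next tooth at once and the force rises stiffly with no soft travel, so the jaw is bottomed on the bars. Ease off slowly, let go and inspect.

carry_out --pt "0.25 2 6 0 0" --pt "0.25 4 12 0 0" --pt "0.25 7 18 0 0" --pt "0.25 9 23 0 0" --pt "0.25 11 27 0 0" --pt "0.25 11 27 0 0"

```text
time: 58.85
tool_pos: [627.9, 94.4, 113.3]
tool_rot: [[-0.977, 0.215, 0.0], [0.215, 0.977, -0.001], [-0.0, -0.001, -1.0]]
wrist_force: [0.9, -0.0, 0.2]
width: 0.376
gripper_force: 0.0
```

carry_out --pt "0.0 0 0 0 0" --pt "-0.2 0 0 0 0" --pt "-0.3 0 0 0 0" --pt "-0.3 0 0 -60 0" --pt "-0.3 0 -40 -100 0" --pt "-0.3 0 -100 -110 0" --pt "-0.3 0 -160 -110 0" --pt "-0.3 0 -220 -110 0" --pt "-0.3 0 -280 -110 0" --pt "-0.3 0 -310 -110 0"

```text
time: 60.1
tool_pos: [560.3, -211.0, 223.4]
tool_rot: [[-0.976, 0.217, 0.0], [0.217, 0.976, -0.001], [-0.0, -0.001, -1.0]]
wrist_force: [0.9, 0.8, 1.3]
width: 0.651
gripper_force: 0.0
```

```bash
python3 - <<'E'
from h import *
st()
acc={}
for c in ['top']*5+['side']*5:
  p=robot.camera(c)
  for t in ('jaw','stop','bar','pawl_post','handle_grip'):
    for d in robot.mark_of(p,t):
      q=w(p,d["location"])
      if q[1]>0 and 440<q[0]<660 and not(t=='bar' and not 200<q[1]<260):
        k=(c,t+('B' if q[0]>530 else 'A') if t=='bar' else t); acc.setdefault(k,[]).append(q)
  if c=='top': print([(r[0],r[1]) for r in rect(p,'bar',55) if 200<r[0][1]<260],[r[:4] for r in rect(p,'jaw',59)[:1]])
for k in acc: print(k,len(acc[k]),np.round(np.median(acc[k],0),1))
p=robot.camera('top'); save(p,"t9.png",(205,145,345,245),5.7)
E
```

```text
60.1 [ 560.3 -211.   223.4] yaw 1.352 w 55.4 g 0.0 F [0.9 0.8 1.3]
[([569.7999877929688, 238.3000030517578], -1.512), ([489.6000061035156, 232.8000030517578], -1.455)] [([533.7000122070312, 176.89999389648438], 0.083, 191, 33)]
[([489.3999938964844, 232.6999969482422], -1.538), ([568.7000122070312, 238.3000030517578], -1.501)] [([533.9000244140625, 175.8000030517578], 0.08, 197, 31)]
[([490.20001220703125, 232.60000610351562], -1.511), ([568.2000122070312, 238.1999969482422], -1.517)] [([533.7000122070312, 176.60000610351562], 0.053, 190, 36)]
[([568.7000122070312, 238.3000030517578], -1.496), ([489.20001220703125, 232.8000030517578], -1.461)] [([535.0, 176.60000610351562], 0.073, 187, 27)]
[([568.4000244140625, 236.8000030517578], -1.517), ([489.70001220703125, 234.1999969482422], -1.483)] [([532.0999755859375, 174.89999389648438], 0.071, 187, 31)]
('top', 'jaw') 6 [537.2 189.7  23.7]
('top', 'stop') 4 [527.4 295.3  20.1]
('top', 'barB') 4 [571.  239.7  36.7]
('top', 'barA') 5 [493.2 232.   40.6]
('top', 'pawl_post') 5 [568.2  43.5 132.5]
('top', 'handle_grip') 6 [625.5  93.3 128.1]
('side', 'jaw') 5 [533.8 189.7  25.7]
('side', 'stop') 5 [530.5 294.2  24.6]
('side', 'barA') 5 [490.8 231.8  45.4]
('side', 'barB') 5 [574.7 240.5  43.3]
('side', 'pawl_post') 5 [567.6  43.3 139.9]
('side', 'handle_grip') 7 [629.7  98.  134.3]
```

View pics/t9.png

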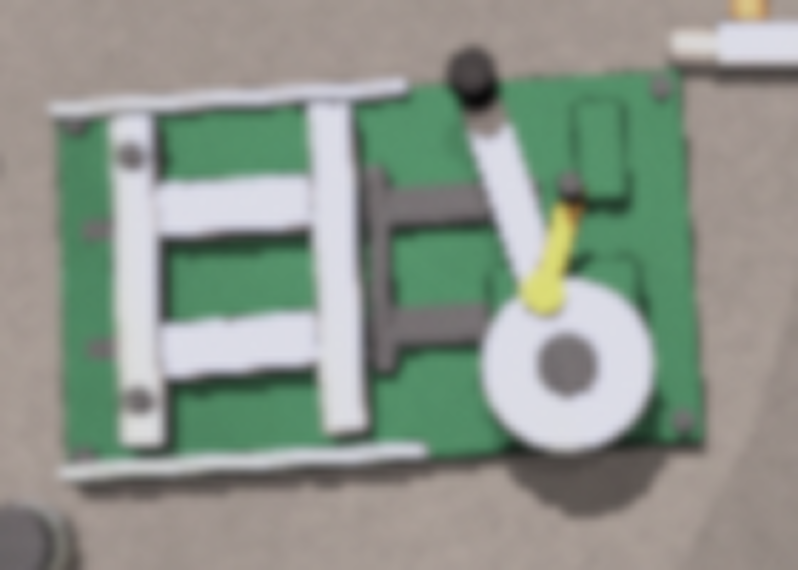

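Both bars sit square with their ends on the stop (160) and the jaw (312). The pawl is on its clamping side at about -0.59 rad and the arm is clear, so I hand in.

```bash
python3 -c "
from plant import robot
print(robot.close_job())"
```

```text
the job is handed in; nothing more can be done
None
```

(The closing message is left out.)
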